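# Fetch the drum wheel from behind the tall stock and fit it to the wet grinder

### The arm

A 7-joint arm with a two-finger parallel gripper is mounted at the origin on the work surface. World frame = base frame: x ahead of the robot, y to its left, z up, the work surface at z = 0. Lengths are in m, angles in rad, forces in N, time in s.
With the tool pointing down it reaches from about 0.425 to 0.925 m from the base axis. Payload 6.8 kg.
Tool frame: the origin (TCP) lies between the finger pads; the fingertips stand 22 mm ahead of it and the grasp point (between the pads) lies 3 mm ahead of it (bot.tip_reach is the distance from the TCP to the fingertips, in m); z points along the fingers, x is the direction in which the jaws open and shut, and the axes are right-handed (so a half turn about z gives the same grasp; the last joint's range is limited). The gripper opens to 85 mm and grips with 20 to 120 N. Pads are 22 mm wide; open, the fingers measure 114 mm over their backs; the gripper's body (76 mm by 85 mm) begins 54 mm behind the grasp point. The pads swing forward as they close: fully open they stand 13 mm farther back than shut.
Start: joints at [1.183, 0.477, 0.022, 1.555, -0.011, 1.109, -0.083], TCP at [0.186, -0.649, 0.253] pointing down, gripper open.
Joint ranges: [-2.96, 2.96], [-0.34, 2.1], [-1.41, 1.46], [0.24, 2.44], [-1.37, 4.51], [0.17, 1.92], [-2.96, 2.96]. Speed limits (rad/s): [2.39, 2.39, 3.14, 3.14, 3.14, 3.14, 3.14].

### API

Orientations are given as a unit quaternion [w, x, y, z].
In Python, from station import bot gives the robot as it stands.
- The arm moves only by the tool step_arm, never from a script. Its argument "targets" is a list of rows, each a list of 5 numbers: the shift along the tool's x, y, z in mm, then the turn about the tool's z in degrees, then the closure, from 0 (fully open) to 1 (shut). In form: [[dx, dy, dz, spin, jaw], ...]. A call has 1 to 20 rows; each row is the pose to reach, as a shift and turn from the pose commanded when the call began, along the tool's axes at that moment; what a row does not reach only later rows make up. A row lasts 1/12 s, in which the tool goes at most 41.7 mm and 7.16 degrees, less where a joint would pass 70% of its speed; a pose out of reach is approached as far as the arm can. A call with a gripper value outside its range is refused whole. The fingers move at their own pace and stop on an object; "newtons" is the grip in N (left out, the last holds). Time passes only in rows, so rows that repeat a pose let the fingers close. It gives the time, the measured TCP pose, the force and the opening at its end, in the units of the state.
- bot.get_obs(): the state, without advancing time (a new reading comes with each control period).
- bot.read_camera(name): name is "scene" or "top" or "wrist"; returns a dict with "frame" (420x560x3 uint8, red, green, blue), "z_map" (420x560 float32, m along the optical axis (not along the pixel's ray), 0 where there is no reading), "fov_y" (degrees; the focal length in pixels is half the picture's height over the tangent of half this angle, whatever the lens; pixels are square), "cx", "cy" (the principal point, pixels), "distortion" ([k1, k2, p1, p2, k3] as OpenCV has them; the pictures are not rectified), "R" (3x3) and "t" (3): a world point X has camera coordinates R X + t. Camera axes: x right, y down, z forward; pixel columns grow to the right and rows downward; lengths in m; the calibration is good to about 2 mm. A picture is of the moment at which its call begins.
- bot.hand_in(): hands the job in, once; it reports no verdict.
The state is a dict: "t": time; "q": joint angles; "joint_vel": joint speeds; "joint_torque": joint torques, N m; "eef_pos": TCP position; "tool_rot": TCP orientation; "contact_force": force on the tool from outside, world axes, zero at the start; "torque": the same for the moment, N m; "gripper_width": opening from 0.0 (shut) to 1.0 (fully open).
Only numpy, scipy, OpenCV 4.12 (cv2) and the standard library are available. Lean on these libraries where they do the work, as an engineer would, in place of code of your own. Each camera call takes 0.05 s, during which the arm holds its last target.

### The job

Fit the small drum wheel, which sits at the back of the plywood board hemmed in by the nail tin, the paste jar and the rubbing stone, to the wet grinder: first move those three out of the way and stand them all on the sawn slate slab, then slip the wheel over the grinder's upright spindle so that it sits flat on the flange. Finally stand the tin, the jar and the stone back on the board, each exactly where it stood before. Do not knock any of the three over, and leave the lock nut and the small carton on the board where they lie.

Things in the scene. Friction and masses are not known exactly. Their poses are not given: they have to be found in the camera images.
- tin: tin of slate nails: plain bare-steel cylinder, closed, 60 mm diameter, 120 mm high, about 0.5 kg, standing on the board. Origin at the centre of its underside, z up. It stands in front of the wheel or at one side of it; which of the three tall things has which place changes from start to start. Its place at the start is where it must stand again at the end.
- jar: jar of polishing paste: white plastic cylinder with a black ribbed screw lid, 58 mm diameter over lid and body, 112 mm high, about 0.35 kg, standing on the board. Origin at the centre of its underside, z up. Its place at the start is where it must stand again at the end.
- stone: rubbing stone: dark grey square silicon-carbide block standing on end, 56 x 56 mm, 115 mm high, about 0.6 kg. Origin at the centre of its underside, z up, x and y square to its side faces. Its place at the start is where it must stand again at the end (which face looks forward does not matter).
- wheel: drum wheel to be fitted: low steel ring with dark segments round its rim, 50 mm diameter, 38 mm high, bore 24 mm right through, 0.28 kg. Origin at the centre of its underside, z up along the bore. It sits at the back of the board; the three tall things stand about 60 mm from it, centre to centre: one in front, one on either side. With them gone it can be gripped across its diameter from above.
- board: plywood store board, fixed: base 150 mm (its x) by 260 mm (its y), top 12 mm above the bench; the tall things and the wheel stand on it. A back upstand, its face 53 mm behind the wheel's place (+x), rises to 60 mm above the bench; low cheeks at both ends to 26 mm. Origin on the bench, under the wheel's place at the start; x points to the upstand, y along the board.
- slab: set-down place: flat sawn slab of grey slate, fixed on the bench left or right of the board (the grinder is on the other side), 240 mm (its x) by 220 mm (its y), 10 mm thick. Origin at the centre of its underside on the bench; its upper face is at z = 10 mm. A thing stands on it when its own centre is over the slab and its foot rests on it.
- spindle (a point): centre of the upper face of the wet grinder's flange (40 mm diameter), 110 mm above the bench, z up: the wheel's underside belongs here. The fixed spindle, 14 mm diameter, stands 24 mm above it, its top 8 mm tapered to 6 mm. The gear head lies below; behind it (+x, away from the robot) an angle plate 110 mm wide stands 45 to 59 mm from the spindle axis, its top 5 mm above the flange's face.
- nut: bystander: dark steel lock nut, a flat disc 38 mm in diameter and 11 mm high, lying in a front corner of the board. Origin at the centre of its underside. Leave it.
- carton: bystander: small cardboard carton, 60 x 42 mm, 34 mm high, standing in the other front corner of the board. Origin at the centre of its underside. Leave it.
Not all that is in view belongs to the job. What is shaped like the tin but purple or turquoise is not meant. What is shaped like the jar but turquoise is not meant.

How it is judged:
On the way, in this order (a step that is already met when the one before it is completed fails the run):
1. the tin, the jar and the stone all stand upright on the slate slab (x of tin in the frame of slab between -0.12 and 0.12 m and y of tin in the frame of slab between -0.11 and 0.11 m and z of tin in the frame of slab between 0.005 and 0.014 m and angle between each of tin, jar, stone's own z axis and vertical below 0.1 rad and linear speed of each of tin, jar, stone below 0.03 m/s and x of jar in the frame of slab between -0.12 and 0.12 m and y of jar in the frame of slab between -0.11 and 0.11 m and z of jar in the frame of slab between 0.005 and 0.014 m and x of stone in the frame of slab between -0.12 and 0.12 m and y of stone in the frame of slab between -0.11 and 0.11 m and z of stone in the frame of slab between 0.005 and 0.014 m), for 0.2 s.
2. the wheel sits flat on the grinder's flange, over the spindle (horizontal distance between wheel and spindle below 0.008 m and z of wheel in the frame of spindle between -0.003 and 0.003 m and angle between wheel's own z axis and vertical below 0.06 rad), for 0.2 s.
At the end, for the whole second after the job is handed in: The wheel sits on the spindle, its underside within 3 mm of the flange's face, level and within 8 mm of the spindle axis; the tin, the jar and the stone each stand upright on the board within 15 mm of where each stood at the start; all released and at rest (all of step 2 and distance of each of tin, jar, stone from where it was at the start of the episode below 0.015 m and angle between each of tin, jar, stone's own z axis and vertical below 0.1 rad and linear speed of each of tin, jar, stone, wheel below 0.02 m/s); the robot touches nothing.
It fails at once if the tin, the jar or the stone is knocked over (angle between any of tin, jar, stone's own z axis and vertical above 0.6 rad).
It fails at once if the lock nut or the carton on the board is disturbed (moved more than 20 mm) (distance of any of nut, carton from where it was at the start of the episode above 0.02 m).
It also fails if it takes over 141 s, if anything falls off the work surface, if the arm or the gripper's body presses on something with over 40 N, if the wrist force passes 120 N, or if a joint passes its speed limit or range.

## Working session

There is one attempt and no reset: what is moved stays moved. The work goes in short steps, Python scripts to look and compute and a tool call to move; the robot and the scene stay as the last step left them, time stands still between calls to the robot, and variables do not carry over. Pictures are saved under pics/ and viewed, and the job is handed in when it is done.

Besides the shell and the picture viewer there is one more tool, called as a command line: name --pt "numbers of a row" for each row, then --argument value for the rest. step_arm: Moves the arm, as the interface text tells. Its arguments: {"type":"object","properties":{"targets":{"type":"array"},"newtons":{"type":"number"}},"required":["targets"]}

```bash
mkdir -p pics; ls; python3 - <<'E'
from station import bot
import cv2
o=bot.get_obs();print(o)
for n in ("scene","top","wrist"):
    c=bot.read_camera(n)
    cv2.imwrite(f"pics/{n}0.png",c["frame"][:,:,::-1])
    print(n,c["fov_y"],c["cx"],c["cy"],c["distortion"],c["R"],c["t"])
E
```

```text
pics
{'t': 0.0, 'q': array([ 1.18288633,  0.47779748,  0.02233316,  1.55643662, -0.01149342,
        1.10931175, -0.08309895]), 'joint_vel': array([ 4.06693120e-04, -4.95984911e-05, -2.75979606e-04, -7.70986245e-04,
        4.20774605e-04,  2.73410614e-04,  8.66585307e-05]), 'joint_torque': array([ 8.07487122e-04, -5.96462667e+01,  1.60864189e+00, -2.81201077e+01,
        1.25771749e-02,  9.40417754e-03,  5.92577592e-06]), 'eef_pos': array([ 0.1862563 , -0.64822309,  0.25233358]), 'tool_rot': array([-4.92075734e-04,  7.98812343e-01, -6.01579594e-01, -7.68492498e-04]), 'contact_force': array([-0.38009073, -0.49874972,  0.61533714]), 'torque': array([-0.00499437,  0.0446362 ,  0.01484633]), 'gripper_width': 1.0008579897708982}
scene 49.46638803710081 278.9454659984503 211.92074081488948 [0.04049839 0.         0.         0.         0.        ] [[ 0.62862619  0.77763751 -0.01044158]
 [ 0.61415689 -0.50461912 -0.60677084]
 [-0.47711678  0.37501927 -0.79480823]] [-0.32748575 -0.24115165  1.45952274]
top 46.50031257448017 284.80628939508125 206.32679376143054 [-0.09313078  0.          0.          0.          0.        ] [[-0.02270143 -0.99967434  0.01165564]
 [-0.98154971  0.02007279 -0.1901506 ]
 [ 0.18985472 -0.01575728 -0.98168574]] [-0.00364298  0.50514286  0.97015943]
wrist 68.77590790813937 280.6839373399502 213.37654583249642 [0.01218304 0.         0.         0.         0.        ] [[ 0.27650231 -0.96100933 -0.00274456]
 [-0.92615274 -0.26723341  0.26613419]
 [-0.25649088 -0.07104484 -0.96393208]] [-0.67322067 -0.03587552  0.37959507]
```

View pics/scene0.png

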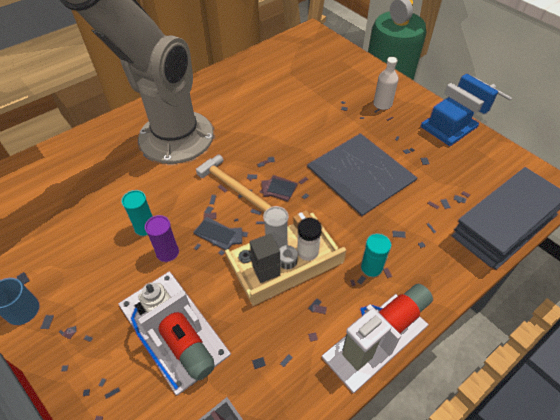

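View pics/top0.png

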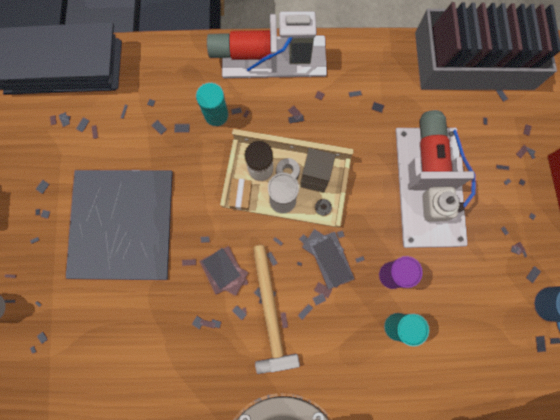

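View pics/wrist0.png

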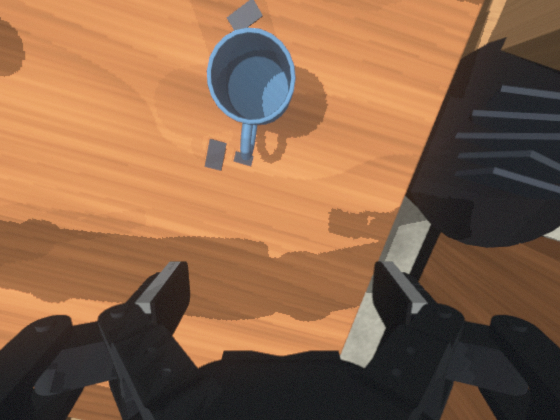

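The top view shows the tin in front of the wheel (283,190), the jar to the left (260,160), the stone to the right (319,170) and the wheel at (288,170). The slab is at (120,225) and the grinder spindle at (447,203). Next I turn these pixels into positions.

```bash
cat > h.py <<'E'
import numpy as np, cv2
from station import bot
from scipy.spatial.transform import Rotation as Ro
def cam(n):
    c=bot.read_camera(n); H,W=c["z_map"].shape
    f=H/2/np.tan(np.radians(c["fov_y"]/2)); K=np.array([[f,0,c["cx"]],[0,f,c["cy"]],[0,0,1]])
    u,v=np.meshgrid(np.arange(W),np.arange(H))
    p=cv2.undistortPoints(np.stack([u.ravel(),v.ravel()],1).astype(float)[:,None],K,np.array(c["distortion"]))[:,0]
    z=c["z_map"].ravel(); P=np.stack([p[:,0]*z,p[:,1]*z,z],1)
    X=(P-c["t"])@c["R"]; X[z==0]=np.nan
    c["X"]=X.reshape(H,W,3); c["K"]=K; return c
def circ(xy):
    A=np.c_[2*xy,np.ones(len(xy))]; s=np.linalg.lstsq(A,(xy**2).sum(1),rcond=None)[0]
    return s[:2],np.sqrt(s[2]+s[:2]@s[:2])
def sel(X,b,zr):
    m=(X[...,0]>b[0])&(X[...,0]<b[1])&(X[...,1]>b[2])&(X[...,1]<b[3])&(X[...,2]>zr[0])&(X[...,2]<zr[1])
    return m
E
python3 - <<'E'
from h import *
for n in("top","scene"):
    c=cam(n);X=c["X"];np.save(n+"X0.npy",X)
    np.save(n+"F0.npy",c["frame"])
    if n=="top":
        for u,v in [(283,188),(260,153),(319,162),(288,168),(120,225),(447,203),(324,207),(240,190),(75,172),(170,172),(68,275),(168,277)]: print(u,v,X[v,u])
    m=np.nan_to_num(X[...,2],nan=-9)
    # heightmap
    g=np.zeros((600,800,3),np.uint8)
    hm=np.full((600,800),-1.)
    # world x .35-.80 ; y -.4 .. .4, 1mm
    xs=np.round((0.85-X[...,0])*1000).ravel(); ys=np.round((0.4-X[...,1])*1000).ravel()
    ok=(xs>=0)&(xs<600)&(ys>=0)&(ys<800)
    o=np.argsort(m.ravel()); o=o[ok[o]]
    hm[xs[o].astype(int),ys[o].astype(int)]=m.ravel()[o]
    g[xs[o].astype(int),ys[o].astype(int)]=c["frame"].reshape(-1,3)[o][:,::-1]
    g=cv2.dilate(g,np.ones((2,2)))
    cv2.imwrite(f"pics/ortho_{n}.png",g)
E
```

```text
283 188 [ 0.52583281 -0.01060514  0.12746297]
260 153 [0.60006795 0.03328742 0.11833257]
319 162 [ 0.57708544 -0.08235038  0.12606148]
288 168 [ 0.59766473 -0.02409795  0.01149212]
120 225 [0.47833087 0.34181362 0.01132844]
447 203 [ 0.4932202  -0.33601764  0.10985857]
324 207 [ 0.50724868 -0.09906614  0.02008842]
240 190 [0.54161329 0.07857627 0.04902446]
75 172 [0.59957965 0.44944641 0.01031505]
170 172 [0.59356134 0.23493052 0.01336281]
68 275 [0.3721373  0.45133996 0.01172613]
168 277 [ 3.65789832e-01  2.37591529e-01 -3.51796914e-04]
```

View pics/ortho_top.png

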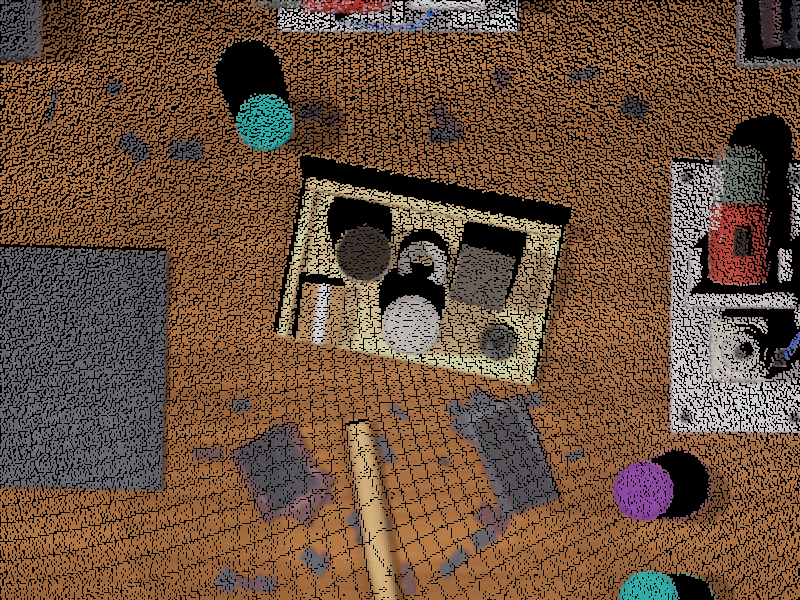

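View pics/ortho_scene.png

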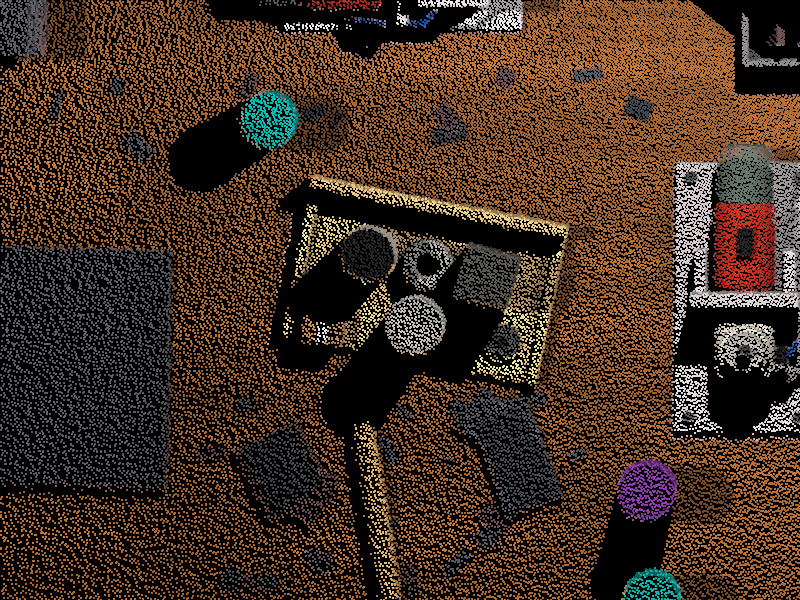

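```bash
cat > m.py <<'E'
from h import *
def rect(P):
    (c,s,a)=cv2.minAreaRect((P*1000).astype(np.float32)); return np.round(c,1),np.round(s,1),round(a,1)
def blob(X,b,zr):
    m=sel(X,b,zr).astype(np.uint8)
    n,l,st,_=cv2.connectedComponentsWithStats(m)
    k=1+np.argmax(st[1:,4]); return X[l==k]
def rep(X,name,b,zr):
    P=blob(X,b,zr); xy=P[:,:2]
    lo,hi=np.percentile(xy,[1,99],axis=0)
    cc,r=cv2.minEnclosingCircle((xy*1000).astype(np.float32))
    print(name,len(P),"med",np.round(np.mean(xy,0)*1000,1),"mid",np.round((lo+hi)*500,1),"ext",np.round((hi-lo)*1000),"z",round(np.median(P[:,2])*1000,1),"rect",rect(xy),"circ",np.round(cc,1),round(r,1))
E
python3 - <<'E'
from m import *
for n in("top","scene"):
    X=np.load(n+"X0.npy");print(n)
    rep(X,"tin",(.48,.57,-.06,.04),(.115,.15))
    rep(X,"jar",(.56,.65,-.01,.09),(.11,.15))
    rep(X,"stone",(.53,.63,-.14,-.035),(.115,.15))
    rep(X,"wheel",(.55,.63,-.06,.0),(.043,.06))
    rep(X,"spindletop",(.47,.54,-.4,-.31),(.126,.142))
    rep(X,"flange",(.47,.54,-.4,-.31),(.105,.116))
    rep(X,"slab",(.3,.64,.2,.5),(.006,.02))
    rep(X,"nut",(.49,.53,-.13,-.07),(.018,.03))
    rep(X,"carton",(.48,.60,.04,.12),(.04,.055))
    rep(X,"wood",(.47,.70,-.18,.14),(.015,.065))
E
python3 - <<'E'
import numpy as np,cv2
for n,(u,v,w,h) in {"top":(210,120,160,110),"scene":(215,195,140,115)}.items():
    F=np.load(f"{n}F0.npy")[v:v+h,u:u+w,::-1]
    cv2.imwrite(f"pics/crop_{n}.png",cv2.resize(F,None,fx=5,fy=5,interpolation=2))
F=np.load("topF0.npy")[170:250,400:480,::-1]
cv2.imwrite("pics/crop_gr.png",cv2.resize(F,None,fx=7,fy=7))
E
```

```text
top
tin 748 med [525.7  -9.7] mid [525.4  -9.6] ext [56. 56.] z 128.7 rect (array([525.6,  -9.7]), array([56.1, 59. ]), 89.1) circ [525.8  -9.8] 29.9
jar 678 med [595.   37.1] mid [595.9  37.2] ext [55. 55.] z 123.1 rect (array([595.8,  37.4]), array([57.4, 57.4]), 17.5) circ [596.9  36.8] 29.9
stone 809 med [572.1 -80.6] mid [572.3 -80.4] ext [61. 60.] z 125.9 rect (array([573.6, -81.1]), array([55.7, 57.3]), 74.6) circ [573.1 -81.1] 38.2
wheel 230 med [591.6 -24.7] mid [588.8 -23.1] ext [40. 43.] z 49.1 rect (array([590.1, -23.2]), array([48.4, 37.5]), 75.7) circ [585.8 -22. ] 24.7
spindletop 29 med [ 497.3 -338.4] mid [ 497.9 -339.2] ext [11. 10.] z 129.1 rect (array([ 497.3, -339. ]), array([10.7,  9.7]), 55.5) circ [ 497.9 -338.7] 6.0
flange 252 med [ 497.4 -337.8] mid [ 498.  -339.2] ext [38. 36.] z 108.6 rect (array([ 498.3, -338.6]), array([38.1, 39.2]), 85.5) circ [ 498.2 -339.6] 20.3
slab 10670 med [480.2 344.4] mid [482.2 344.9] ext [236. 216.] z 9.8 rect (array([482.2, 345.3]), array([222. , 240.7]), 88.7) circ [482.2 345. ] 161.3
nut 181 med [507.8 -96.2] mid [508.6 -97.
[... 1217 characters left out ...]
7.] z 109.9 rect (array([ 499.3, -343. ]), array([38.7, 38.7]), 30.7) circ [ 499.2 -344.1] 20.6
slab 4485 med [489.5 337.4] mid [484.2 340.6] ext [237. 217.] z 10.2 rect (array([483.4, 341.5]), array([226.2, 243.1]), 88.3) circ [483.  343.8] 161.8
nut 132 med [ 508.8 -103.4] mid [ 509.3 -102.7] ext [35. 34.] z 22.2 rect (array([ 506.6, -104.7]), array([32.5, 39.5]), 61.1) circ [ 507.9 -102.6] 19.9
carton 111 med [518.1  77.6] mid [519.   77.4] ext [27. 43.] z 46.4 rect (array([518.8,  78. ]), array([43.5, 27.6]), 80.8) circ [518.8  77.8] 23.4
wood 2807 med [610.  -46.5] mid [581.  -32.4] ext [184. 263.] z 40.5 rect (array([574.5, -23.6]), array([263.1, 160.6]), 78.2) circ [575.6 -24.5] 151.0
```

View pics/crop_top.png

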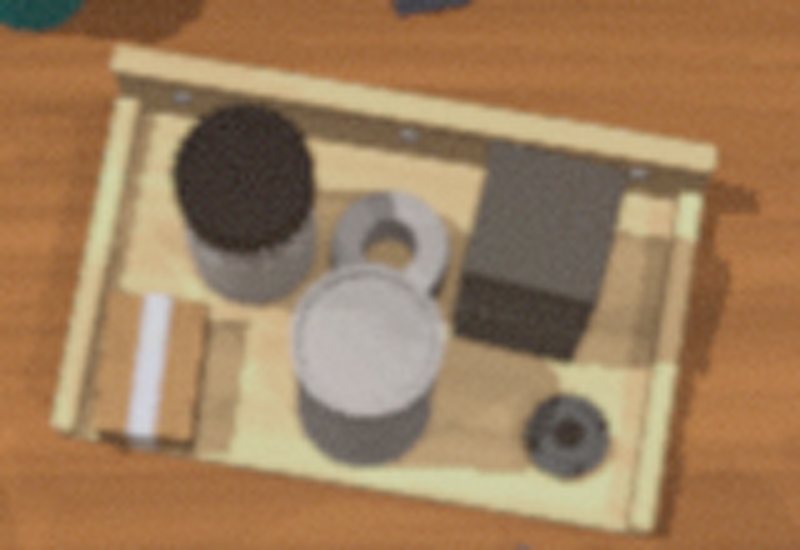

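View pics/crop_gr.png

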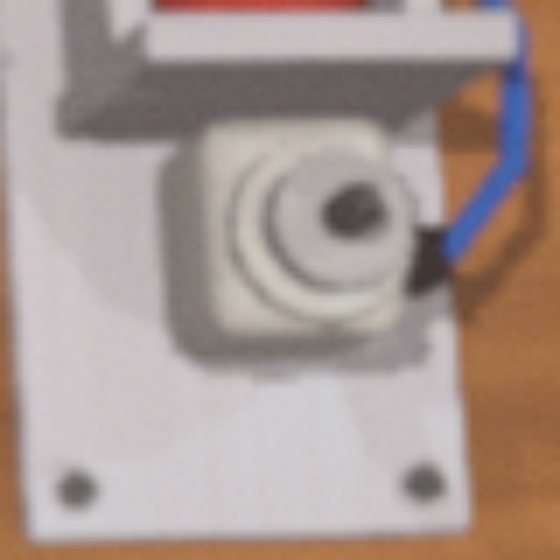

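```bash
cat >> h.py <<'E'
def go(x,y,z,yaw=0):
    """print tool-frame delta in mm & deg to world target"""
    o=bot.get_obs(); w,a,b,c=o["tool_rot"]; R=Ro.from_quat([a,b,c,w]).as_matrix()
    d=R.T@(np.array([x,y,z])/1000-o["eef_pos"])*1000
    cy=np.degrees(np.arctan2(R[1,0],R[0,0])); s=-((yaw-cy+180)%360-180)
    print("delta",np.round(d,1),"spin",round(s,2),"now",np.round(o["eef_pos"]*1000,1),"yaw",round(cy,2),"tilt",np.round(R[:2,2],4),"F",np.round(o["contact_force"],1),"w",round(o["gripper_width"],3),"t",round(o["t"],2))
E
python3 -c "
from h import *
print(bot.tip_reach)
go(500,-20,320,0)"
```

```text
0.022
delta [-517.5 -475.1  -66.8] spin -73.97 now [ 186.3 -648.5  252.8] yaw -73.97 tilt [-0.0003  0.0008] F [-0.2  0.5  0.1] w 1.001 t 0.25
```

step_arm --pt "-15 -14 -10 -3 0" --pt "-40 -37 -25 -8 0" --pt "-70 -64 -40 -14 0" --pt "-100 -92 -60 -20 0" --pt "-130 -119 -67 -26 0" --pt "-160 -147 -67 -32 0" --pt "-190 -174 -67 -38 0" --pt "-220 -202 -67 -44 0" --pt "-250 -229 -67 -50 0" --pt "-280 -257 -67 -56 0" --pt "-310 -284 -67 -62 0" --pt "-340 -312 -67 -68 0" --pt "-370 -340 -67 -74 0" --pt "-400 -367 -67 -74 0" --pt "-430 -395 -67 -74 0" --pt "-460 -422 -67 -74 0" --pt "-490 -450 -67 -74 0" --pt "-510 -468 -67 -74 0" --pt "-517 -475 -67 -74 0" --pt "-517 -475 -67 -74 0"

```text
t: 1.92
eef_pos: [0.5008, -0.018, 0.3203]
tool_rot: [-0.001, 1.0, 0.003, 0.0]
contact_force: [-0.9, -0.6, -0.1]
gripper_width: 0.994
```

```bash
python3 - <<'E'
from m import *
go(500,-20,320,0)
c=cam("wrist");X=c["X"];np.save("wristX0.npy",X)
cv2.imwrite("pics/wrist1.png",c["frame"][:,:,::-1])
rep(X,"tin",(.48,.57,-.06,.04),(.115,.15))
rep(X,"jar",(.56,.65,-.01,.09),(.11,.15))
rep(X,"stone",(.53,.63,-.14,-.035),(.115,.15))
rep(X,"wheel",(.55,.63,-.06,.0),(.043,.06))
E
```

```text
delta [-0.9  2.   0.3] spin 0.31 now [500.8 -18.  320.3] yaw 0.31 tilt [0.0004 0.0012] F [-0.9 -0.6 -0.1] w 0.994 t 1.92
tin 2623 med [525.2 -11.6] mid [525.1 -11.8] ext [55. 56.] z 129.8 rect (array([525.6, -12. ]), array([58.5, 58.7]), 0.4) circ [525.  -12.2] 30.0
jar 2684 med [594.2  35.7] mid [594.8  35.1] ext [54. 53.] z 124.6 rect (array([595.4,  34.8]), array([57.1, 57.7]), 69.4) circ [596.   35.2] 29.5
stone 2578 med [571.2 -80.6] mid [571.6 -81.7] ext [62. 62.] z 127.4 rect (array([572.2, -83.1]), array([56.3, 56.1]), 74.9) circ [571.9 -83.2] 38.3
wheel 772 med [587.3 -23. ] mid [587.4 -23.9] ext [40. 46.] z 50.4 rect (array([587.3, -23.5]), array([42.2, 48.3]), 4.7) circ [584.5 -24. ] 25.0
```

View pics/wrist1.png

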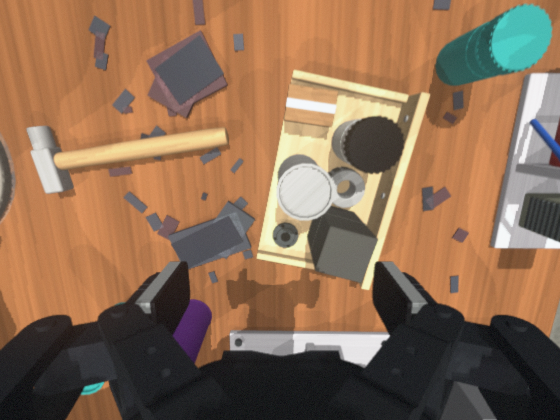

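Wrist view: the tin is at (305,190), the wheel at (346,187), the jar at (372,145) and the stone at (342,243). The wrist measurements agree with the mean of the two fixed cameras. I go to the tin first.

step_arm --pt "10 -3 20 0 0" --pt "20 -6 50 0 0" --pt "25 -8 80 0 0" --pt "25 -8 105 0 0" --pt "25 -8 120 0 0" --pt "25 -8 130 0 0" --pt "25 -8 130 0 0"

```text
t: 2.55
eef_pos: [0.5234, -0.0151, 0.1883]
tool_rot: [0.001, 1.0, -0.001, -0.002]
contact_force: [-0.6, -0.2, 0.4]
gripper_width: 1.0
```

```bash
python3 - <<'E'
from m import *
go(525.4,-12,106,0)
c=cam("wrist");X=c["X"]
cv2.imwrite("pics/wrist2.png",c["frame"][:,:,::-1])
rep(X,"tin",(.48,.57,-.06,.04),(.115,.15))
E
```

```text
delta [ 2.3 -3.2 82.3] spin -0.13 now [523.4 -15.1 188.3] yaw -0.13 tilt [-0.0041 -0.001 ] F [-0.6 -0.2  0.4] w 1.0 t 2.55
tin 7197 med [525.  -11.3] mid [525.  -11.7] ext [56. 56.] z 129.8 rect (array([525. , -12.2]), array([59.4, 59.5]), 35.3) circ [524.9 -12.3] 30.2
```

View pics/wrist2.png

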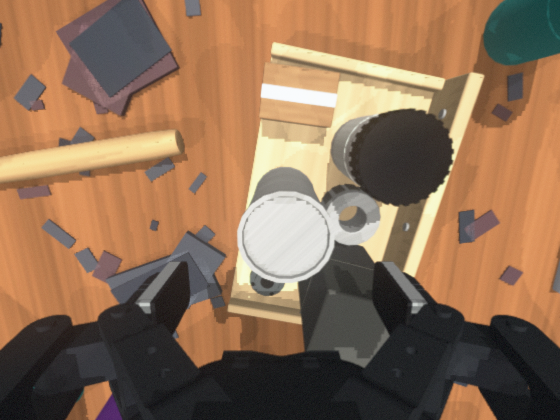

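step_arm --pt "1 -1 20 0 0" --pt "2 -2 40 0 0" --pt "2 -3 60 0 0" --pt "2 -3 72 0 0" --pt "2 -3 82 0 0" --pt "2 -3 82 0 0" --pt "2 -3 82 0 0"

```text
t: 3.18
eef_pos: [0.5276, -0.0099, 0.1089]
tool_rot: [0.0, 1.0, 0.0, 0.0]
contact_force: [-0.4, -0.0, -0.0]
gripper_width: 0.999
```

```bash
python3 - <<'E'
from h import *
for i in range(3):
  go(525.4,-12,106,0); cam("wrist")
E
```

```text
delta [-2.2  2.1  2.9] spin 0.01 now [527.6  -9.9 108.9] yaw 0.01 tilt [ 0.0005 -0.0002] F [-0.4 -0.  -0. ] w 0.999 t 3.18
delta [-2.5  2.2  3.3] spin 0.02 now [527.9  -9.8 109.3] yaw 0.02 tilt [ 0.0015 -0.0001] F [-0.6 -1.2  1.1] w 0.999 t 3.23
delta [-2.6  2.3  3.4] spin 0.02 now [528.   -9.7 109.4] yaw 0.02 tilt [ 0.0019 -0.0001] F [-0.2  0.3 -0. ] w 0.999 t 3.28
```

step_arm --pt "-2 2 2 0 0" --pt "-2 2 2 0 0" --pt "-2 2 2 0 0" --pt "-2 2 2 0 0" --pt "-2 2 2 0 0" --pt "-2 2 2 0 0"

```text
t: 3.83
eef_pos: [0.5252, -0.0116, 0.1063]
tool_rot: [0.0, 1.0, 0.0, 0.0]
contact_force: [-0.2, 0.1, -0.4]
gripper_width: 1.005
```

```bash
python3 - <<'E'
from h import *
for i in range(3):
  go(525.4,-12,106,0); cam("wrist")
E
```

```text
delta [0.2 0.4 0.3] spin 0.04 now [525.2 -11.6 106.3] yaw 0.04 tilt [ 0.0001 -0.    ] F [-0.2  0.1 -0.4] w 1.005 t 3.83
delta [0.1 0.4 0.4] spin 0.04 now [525.3 -11.6 106.4] yaw 0.04 tilt [0.0002 0.    ] F [-0.5  0.7  0.4] w 0.993 t 3.88
delta [0.2 0.4 0.3] spin 0.03 now [525.2 -11.6 106.3] yaw 0.03 tilt [0. 0.] F [-0.5  0.9 -0.2] w 0.998 t 3.93
```

step_arm --pt "0 0 0 0 0.2" --pt "0 0 0 0 0.4" --pt "0 0 0 0 0.6" --pt "0 0 0 0 0.8" --pt "0 0 0 0 0.8" --pt "0 0 0 0 0.8" --pt "0 0 0 0 0.8" --pt "0 0 0 0 0.8" --pt "0 0 0 0 0.8" --newtons 60

```text
t: 4.73
eef_pos: [0.5255, -0.0117, 0.1066]
tool_rot: [0.0, 1.0, 0.0, 0.0]
contact_force: [-0.5, 0.0, 5.8]
gripper_width: 0.676
```

```bash
python3 - <<'E'
from h import *
go(525.4,-12,106,0); go(545,300,106+135)
E
```

```text
delta [-0.1  0.3  0.6] spin 0.03 now [525.5 -11.7 106.6] yaw 0.03 tilt [ 0.0007 -0.0001] F [-0.5  0.   5.8] w 0.676 t 4.73
delta [  19.7 -311.6 -134.4] spin 0.03 now [525.5 -11.7 106.6] yaw 0.03 tilt [ 0.0007 -0.0001] F [-0.5  0.   5.8] w 0.676 t 4.73
```

step_arm --pt "0 0 -8 0 0.8" --pt "0 0 -25 0 0.8" --pt "0 0 -50 0 0.8" --pt "0 0 -78 0 0.8" --pt "0 0 -105 0 0.8" --pt "0 -5 -125 0 0.8" --pt "2 -20 -135 0 0.8" --pt "5 -42 -135 0 0.8" --pt "8 -70 -135 0 0.8" --pt "11 -100 -135 0 0.8" --pt "14 -130 -135 0 0.8" --pt "17 -160 -135 0 0.8" --pt "20 -190 -135 0 0.8" --pt "23 -220 -135 0 0.8" --pt "26 -250 -135 0 0.8" --pt "28 -277 -135 0 0.8" --pt "29 -298 -135 0 0.8" --pt "29 -310 -135 0 0.8" --pt "29 -312 -135 0 0.8" --pt "29 -312 -135 0 0.8"

```text
t: 6.4
eef_pos: [0.553, 0.3007, 0.2402]
tool_rot: [0.001, 1.0, 0.001, -0.001]
contact_force: [-0.6, -0.2, -4.9]
gripper_width: 0.675
```

step_arm --pt "0 0 8 0 0.8" --pt "0 0 25 0 0.8" --pt "0 0 50 0 0.8" --pt "0 0 75 0 0.8" --pt "0 0 100 0 0.8" --pt "0 0 115 0 0.8" --pt "0 0 124 0 0.8" --pt "0 0 128 0 0.8" --pt "0 0 130 0 0.8" --pt "0 0 132 0 0.8" --pt "0 0 132 0 0.8" --pt "0 0 132 0 0.8"

```text
t: 7.4
eef_pos: [0.5546, 0.3008, 0.1103]
tool_rot: [-0.0, 1.0, 0.0, 0.001]
contact_force: [-0.6, -0.8, -5.4]
gripper_width: 0.676
```

```bash
python3 - <<'E'
from h import *
go(555,300,105,0)
c=cam("wrist");cv2.imwrite("pics/wrist3.png",c["frame"][:,:,::-1])
c=cam("scene");cv2.imwrite("pics/scene3.png",c["frame"][:,:,::-1])
go(555,300,105,0)
E
```

```text
delta [0.4 0.8 5.3] spin 0.03 now [554.6 300.8 110.3] yaw 0.03 tilt [0.0016 0.0008] F [-0.6 -0.8 -5.4] w 0.676 t 7.4
delta [0.5 0.6 5.2] spin 0.03 now [554.5 300.6 110.2] yaw 0.03 tilt [0.0013 0.0006] F [-0.9 -0.  -6.5] w 0.682 t 7.5
```

View pics/scene3.png

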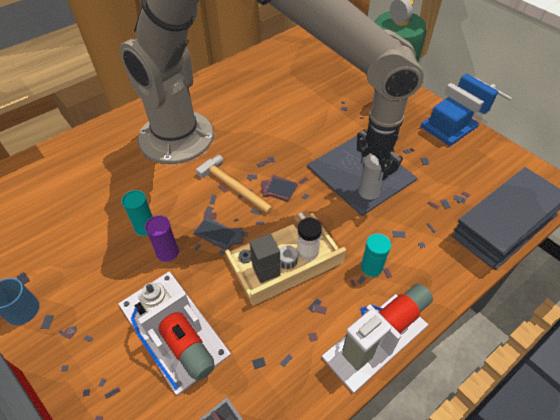

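step_arm --pt "0 0 2 0 0.8" --pt "0 0 4 0 0.8" --pt "0 0 5 0 0.8" --pt "0 0 6 0 0.8" --pt "0 0 6 0 0.8" --pt "0 0 6 0 0.8"

```text
t: 8.0
eef_pos: [0.5542, 0.3006, 0.1047]
tool_rot: [0.0, 1.0, 0.0, 0.0]
contact_force: [-2.6, -2.3, 6.1]
gripper_width: 0.677
```

step_arm --pt "0 0 0 0 0.5" --pt "0 0 0 0 0.3" --pt "0 0 0 0 0.0" --pt "0 0 0 0 0.0" --pt "0 0 0 0 0.0" --pt "0 0 0 0 0.0" --pt "0 0 -5 0 0" --pt "0 0 -20 0 0" --pt "0 0 -50 0 0" --pt "0 0 -85 0 0" --pt "0 0 -120 0 0" --pt "0 0 -140 0 0" --pt "0 0 -150 0 0" --pt "0 0 -150 0 0"

```text
t: 9.17
eef_pos: [0.555, 0.3013, 0.2569]
tool_rot: [-0.001, 1.0, 0.0, 0.002]
contact_force: [0.2, -0.1, 0.3]
gripper_width: 1.002
```

```bash
python3 - <<'E'
from m import *
go(596,35,255,0)
c=cam("wrist");cv2.imwrite("pics/wrist4.png",c["frame"][:,:,::-1]);X=c["X"]
rep(X,"tin",(.51,.6,.25,.35),(.115,.15))
E
```

```text
delta [ 40.9 266.4   1.4] spin 0.03 now [555.  301.3 256.9] yaw 0.03 tilt [0.0048 0.0026] F [ 0.2 -0.1  0.3] w 1.002 t 9.17
tin 3867 med [553.9 300.7] mid [554.  300.6] ext [55. 56.] z 127.8 rect (array([554.2, 300.4]), array([59.3, 58.6]), 88.1) circ [553.8 300.3] 30.0
```

step_arm --pt "2 15 0 0 0" --pt "6 40 0 0 0" --pt "12 75 0 0 0" --pt "18 112 0 0 0" --pt "24 150 0 0 0" --pt "30 188 0 0 0" --pt "36 225 0 0 0" --pt "40 250 10 0 0" --pt "41 263 40 0 0" --pt "41 266 70 0 0" --pt "41 266 85 0 0" --pt "41 266 90 0 0" --pt "41 266 90 0 0" --pt "41 266 90 0 0" --pt "41 266 90 0 0"

```text
t: 10.47
eef_pos: [0.5958, 0.0351, 0.1643]
tool_rot: [-0.0, 1.0, 0.001, 0.001]
contact_force: [-0.9, 0.8, 0.0]
gripper_width: 0.999
```

```bash
python3 - <<'E'
from m import *
c=cam("wrist");cv2.imwrite("pics/wrist5.png",c["frame"][:,:,::-1]);X=c["X"]
go(596,35,100,0)
rep(X,"jar",(.56,.65,-.01,.09),(.11,.15))
E
```

```text
delta [ 0.   0.  64.5] spin 0.07 now [595.9  35.  164.5] yaw 0.07 tilt [0.0019 0.0003] F [-0.6  0.5  0.5] w 1.003 t 10.52
jar 7755 med [595.8  37.5] mid [595.9  36. ] ext [53. 54.] z 124.4 rect (array([595.8,  35. ]), array([57.9, 57.9]), 15.1) circ [595.7  34.7] 29.4
```

View pics/wrist5.png

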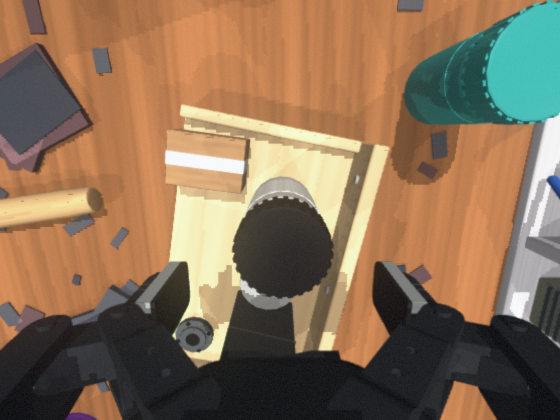

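The jar lid is at (283,248), centred between the pads. I descend and grip.

step_arm --pt "0 0 10 0 0" --pt "0 0 25 0 0" --pt "0 0 42 0 0" --pt "0 0 55 0 0" --pt "0 0 62 0 0" --pt "0 0 64 0 0" --pt "0 0 64 0 0" --pt "0 0 64 0 0" --pt "0 0 64 0 0" --pt "0 0 64 0 0.2" --pt "0 0 64 0 0.4" --pt "0 0 64 0 0.6" --pt "0 0 64 0 0.8" --pt "0 0 64 0 0.8" --pt "0 0 64 0 0.8" --pt "0 0 64 0 0.8" --pt "0 0 64 0 0.8" --pt "0 0 64 0 0.8"

```text
t: 12.02
eef_pos: [0.5959, 0.0345, 0.1002]
tool_rot: [-0.0, 1.0, 0.0, 0.001]
contact_force: [0.7, -0.3, 5.6]
gripper_width: 0.667
```

```bash
python3 - <<'E'
from h import *
go(555,400,235,0)
E
```

```text
delta [ -40.5 -365.6 -134.9] spin 0.03 now [595.9  34.5 100.2] yaw 0.03 tilt [0.0016 0.    ] F [ 0.7 -0.3  5.6] w 0.667 t 12.02
```

step_arm --pt "0 0 -8 0 0.8" --pt "0 0 -25 0 0.8" --pt "0 0 -50 0 0.8" --pt "0 0 -80 0 0.8" --pt "0 0 -110 0 0.8" --pt "0 -5 -138 0 0.8" --pt "-2 -20 -155 0 0.8" --pt "-5 -42 -160 0 0.8" --pt "-8 -74 -160 0 0.8" --pt "-11 -108 -160 0 0.8" --pt "-15 -142 -160 0 0.8" --pt "-19 -176 -160 0 0.8" --pt "-23 -210 -160 0 0.8" --pt "-27 -244 -160 0 0.8" --pt "-31 -278 -160 0 0.8" --pt "-35 -312 -160 0 0.8" --pt "-38 -340 -160 0 0.8" --pt "-40 -358 -160 0 0.8" --pt "-40 -366 -160 0 0.8" --pt "-40 -366 -160 0 0.8"

```text
t: 13.68
eef_pos: [0.5534, 0.4022, 0.2587]
tool_rot: [-0.0, 1.0, 0.002, -0.001]
contact_force: [-0.9, -1.0, -2.3]
gripper_width: 0.667
```

step_arm --pt "0 0 8 0 0.8" --pt "0 0 25 0 0.8" --pt "0 0 50 0 0.8" --pt "0 0 80 0 0.8" --pt "0 0 110 0 0.8" --pt "0 0 133 0 0.8" --pt "0 0 145 0 0.8" --pt "0 0 152 0 0.8" --pt "0 0 156 0 0.8" --pt "0 0 158 0 0.8" --pt "0 0 160 0 0.8" --pt "0 0 161 0 0.8" --pt "0 0 161 0 0.8" --pt "0 0 161 0 0.8" --pt "0 0 161 0 0.8"

```text
t: 14.93
eef_pos: [0.5552, 0.4006, 0.0989]
tool_rot: [-0.0, 1.0, 0.0, 0.0]
contact_force: [0.5, -0.5, -3.4]
gripper_width: 0.667
```

```bash
python3 - <<'E'
from h import *
go(555,400,98,0)
E
```

```text
delta [-0.2  0.6  0.9] spin 0.03 now [555.2 400.6  98.9] yaw 0.03 tilt [0.0007 0.0005] F [ 0.5 -0.5 -3.4] w 0.667 t 14.93
```

Still hanging about 1 mm above the slab. I lower it and release.

step_arm --pt "0 0 1 0 0.8" --pt "0 0 1.5 0 0.8" --pt "0 0 1.5 0 0.8" --pt "0 0 1.5 0 0.8" --pt "0 0 1.5 0 0.8"

```text
t: 15.35
eef_pos: [0.5553, 0.4008, 0.0982]
tool_rot: [-0.0, 1.0, 0.0, 0.001]
contact_force: [-1.5, -1.1, 5.4]
gripper_width: 0.667
```

step_arm --pt "0 0 0 0 0.5" --pt "0 0 0 0 0.3" --pt "0 0 0 0 0.0" --pt "0 0 0 0 0.0" --pt "0 0 0 0 0.0" --pt "0 0 0 0 0.0" --pt "0 0 -5 0 0" --pt "0 0 -20 0 0" --pt "0 0 -50 0 0" --pt "0 0 -85 0 0" --pt "0 0 -120 0 0" --pt "0 0 -140 0 0" --pt "0 0 -150 0 0" --pt "0 0 -150 0 0"

```text
t: 16.52
eef_pos: [0.5558, 0.4015, 0.2507]
tool_rot: [-0.002, 1.0, 0.0, 0.002]
contact_force: [-0.0, 0.8, -0.5]
gripper_width: 1.0
```

```bash
python3 - <<'E'
from m import *
c=cam("wrist");X=c["X"]
go(572.4,-83.2,250,-15.3)
rep(X,"jar",(.51,.6,.35,.45),(.11,.15))
E
```

```text
delta [ 17.  483.8  -2.4] spin 15.33 now [555.2 400.6 248. ] yaw 0.03 tilt [0.0018 0.001 ] F [-0.1 -0.  -0.8] w 0.997 t 16.57
jar 3537 med [555.4 403.2] mid [555.4 402.3] ext [53. 54.] z 122.4 rect (array([555.5, 401.7]), array([57.5, 57.7]), 68.1) circ [555.5 401.5] 29.1
```

step_arm --pt "0 12 0 0 0" --pt "1 35 0 0 0" --pt "2 70 0 0 0" --pt "4 108 0 2 0" --pt "5 146 0 5 0" --pt "6 184 0 8 0" --pt "8 222 0 11 0" --pt "10 260 0 14 0" --pt "11 298 0 15.3 0" --pt "13 336 0 15.3 0" --pt "14 374 0 15.3 0" --pt "15 412 0 15.3 0" --pt "16 445 0 15.3 0" --pt "17 470 0 15.3 0" --pt "17 480 20 15.3 0" --pt "17 484 50 15.3 0" --pt "17 484 75 15.3 0" --pt "17 484 83 15.3 0" --pt "17 484 83 15.3 0" --pt "17 484 83 15.3 0"

```text
t: 18.23
eef_pos: [0.5716, -0.0835, 0.1634]
tool_rot: [-0.0, 0.991, -0.133, -0.001]
contact_force: [-0.2, -0.2, 1.0]
gripper_width: 1.001
```

step_arm --pt "0 0 0 0 0" --pt "0 0 0 0 0" --pt "0 0 0 0 0"

```text
t: 18.48
eef_pos: [0.573, -0.0835, 0.1651]
tool_rot: [0.0, 0.991, -0.133, 0.001]
contact_force: [0.2, 1.0, -0.2]
gripper_width: 1.0
```

```bash
python3 - <<'E'
from m import *
c=cam("wrist");cv2.imwrite("pics/wrist6.png",c["frame"][:,:,::-1]);X=c["X"]
go(572.4,-83.2,103,-15.3)
rep(X,"stone",(.53,.63,-.14,-.035),(.115,.15))
rep(X,"wheel",(.55,.63,-.06,.01),(.043,.06))
E
```

```text
delta [-0.6 -0.2 61.9] spin 0.04 now [572.8 -83.5 164.9] yaw -15.26 tilt [ 0.0019 -0.0004] F [-0.3 -0.1 -1.2] w 0.998 t 18.53
stone 9653 med [573.3 -80.7] mid [573.1 -82.2] ext [60. 62.] z 127.4 rect (array([572.5, -83.5]), array([56.6, 56.1]), 74.6) circ [572.6 -83.4] 38.6
wheel 2708 med [584.7 -23.6] mid [584.6 -24.2] ext [46. 46.] z 50.5 rect (array([584.4, -24.2]), array([48.1, 49. ]), 75.0) circ [584.7 -24. ] 24.9
```

View pics/wrist6.png

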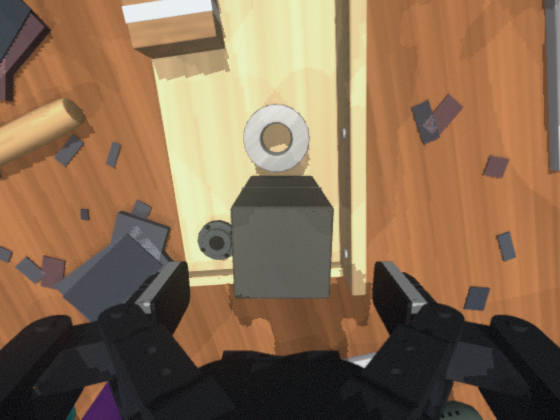

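The stone top (232–332, 207–297) is square to the jaws and the wheel is at (276,137). I grip the stone.

step_arm --pt "0 0 10 0 0" --pt "0 0 25 0 0" --pt "0 0 42 0 0" --pt "0 0 55 0 0" --pt "0 0 60 0 0" --pt "0 0 62 0 0" --pt "0 0 62 0 0" --pt "0 0 62 0 0" --pt "0 0 62 0 0" --pt "0 0 62 0 0.2" --pt "0 0 62 0 0.4" --pt "0 0 62 0 0.6" --pt "0 0 62 0 0.8" --pt "0 0 62 0 0.8" --pt "0 0 62 0 0.8" --pt "0 0 62 0 0.8" --pt "0 0 62 0 0.8" --pt "0 0 62 0 0.8" --newtons 70

```text
t: 20.03
eef_pos: [0.5729, -0.0838, 0.1026]
tool_rot: [0.0, 0.991, -0.133, 0.001]
contact_force: [0.3, -0.7, 5.3]
gripper_width: 0.648
```

```bash
python3 - <<'E'
from h import *
go(430,345,250,0)
E
```

```text
delta [-250.6 -376.  -147.8] spin -15.28 now [572.9 -83.8 102.6] yaw -15.28 tilt [ 0.0015 -0.0003] F [ 0.3 -0.7  5.3] w 0.648 t 20.03
```

step_arm --pt "0 0 -8 0 0.8" --pt "0 0 -25 0 0.8" --pt "0 0 -50 0 0.8" --pt "0 0 -80 0 0.8" --pt "0 0 -110 0 0.8" --pt "-3 -5 -135 0 0.8" --pt "-12 -18 -148 0 0.8" --pt "-26 -39 -150 0 0.8" --pt "-45 -68 -150 -1 0.8" --pt "-65 -98 -150 -3 0.8" --pt "-85 -128 -150 -5 0.8" --pt "-105 -158 -150 -7 0.8" --pt "-125 -188 -150 -9 0.8" --pt "-145 -218 -150 -11 0.8" --pt "-165 -248 -150 -13 0.8" --pt "-185 -278 -150 -15.3 0.8" --pt "-205 -308 -150 -15.3 0.8" --pt "-225 -338 -150 -15.3 0.8" --pt "-240 -360 -150 -15.3 0.8" --pt "-250 -376 -150 -15.3 0.8"

```text
t: 21.7
eef_pos: [0.4259, 0.348, 0.2507]
tool_rot: [0.0, 1.0, 0.003, -0.002]
contact_force: [0.0, 0.1, -6.4]
gripper_width: 0.647
```

step_arm --pt "0 0 2 0 0.8" --pt "0 0 14 0 0.8" --pt "0 0 36 0 0.8" --pt "0 0 66 0 0.8" --pt "0 0 96 0 0.8" --pt "0 0 120 0 0.8" --pt "0 0 135 0 0.8" --pt "0 0 142 0 0.8" --pt "0 0 146 0 0.8" --pt "0 0 148 0 0.8" --pt "0 0 150 0 0.8" --pt "0 0 151 0 0.8" --pt "0 0 151 0 0.8" --pt "0 0 151 0 0.8" --pt "0 0 151 0 0.8"

```text
t: 22.95
eef_pos: [0.4303, 0.3451, 0.1013]
tool_rot: [-0.0, 1.0, 0.0, 0.0]
contact_force: [-0.1, -0.7, -5.9]
gripper_width: 0.648
```

```bash
python3 - <<'E'
from h import *
go(430,345,100.5,0)
E
```

```text
delta [-0.3  0.1  0.8] spin 0.03 now [430.3 345.1 101.3] yaw 0.03 tilt [0.0008 0.0005] F [-0.1 -0.7 -5.9] w 0.648 t 22.95
```

step_arm --pt "0 0 1 0 0.8" --pt "0 0 1.5 0 0.8" --pt "0 0 1.5 0 0.8" --pt "0 0 1.5 0 0.8" --pt "0 0 1.5 0 0.8"

```text
t: 23.37
eef_pos: [0.4304, 0.3453, 0.1006]
tool_rot: [-0.0, 1.0, 0.0, 0.001]
contact_force: [-1.7, -1.2, 5.8]
gripper_width: 0.646
```

step_arm --pt "0 0 0 0 0.5" --pt "0 0 0 0 0.3" --pt "0 0 0 0 0.0" --pt "0 0 0 0 0.0" --pt "0 0 0 0 0.0" --pt "0 0 0 0 0.0" --pt "0 0 -5 0 0" --pt "0 0 -20 0 0" --pt "0 0 -50 0 0" --pt "0 0 -85 0 0" --pt "0 0 -120 0 0" --pt "0 0 -140 0 0" --pt "0 0 -150 0 0" --pt "0 0 -150 0 0"

```text
t: 24.53
eef_pos: [0.4308, 0.3458, 0.2517]
tool_rot: [-0.001, 1.0, 0.0, 0.002]
contact_force: [0.3, 0.9, -1.2]
gripper_width: 0.999
```

```bash
python3 - <<'E'
from m import *
c=cam("wrist");X=c["X"]
rep(X,"stone",(.38,.49,.29,.40),(.115,.15))
go(584.6,-24.1,200,78.5);go(584.6,-24.1,200,-101.5)
print(bot.get_obs()["q"].round(2))
c=cam("scene");cv2.imwrite("pics/scene7.png",c["frame"][:,:,::-1])
c=cam("top");cv2.imwrite("pics/top7.png",c["frame"][:,:,::-1])
E
```

```text
stone 4327 med [430.2 347.9] mid [430.2 346.6] ext [54. 54.] z 125.4 rect (array([430.2, 346.4]), array([55.4, 56.2]), 89.9) circ [430.4 346.1] 38.5
delta [154.2 369.1  49.7] spin -78.49 now [430.3 344.9 249.6] yaw 0.01 tilt [0.0012 0.0004] F [-0.9 -0.4 -0.2] w 1.001 t 24.58
delta [154.2 369.1  49.7] spin 101.51 now [430.3 344.9 249.6] yaw 0.01 tilt [0.0012 0.0004] F [-0.9 -0.4 -0.2] w 1.001 t 24.58
[-0.17  0.38 -0.77  1.82  0.3   1.07 -1.05]
```

View pics/scene7.png

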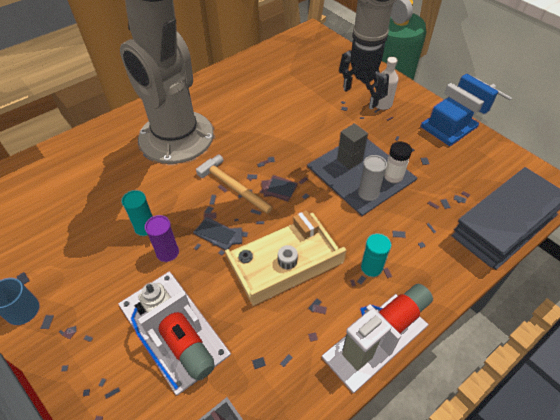

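All three stand on the slab: the stone at (352,145), the tin at (373,178) and the jar at (399,160). The wheel at (288,257) is free. I go over the wheel with the jaws along the board's y.

step_arm --pt "4 10 0 -4 0" --pt "13 30 0 -10 0" --pt "26 60 0 -16 0" --pt "39 93 0 -22 0" --pt "52 125 0 -28 0" --pt "65 157 0 -34 0" --pt "78 189 0 -40 0" --pt "92 221 0 -46 0" --pt "105 253 0 -52 0" --pt "118 285 0 -58 0" --pt "131 315 0 -64 0" --pt "143 343 10 -70 0" --pt "151 361 25 -75 0" --pt "154 369 45 -78.5 0" --pt "154 369 60 -78.5 0" --pt "154 369 70 -78.5 0" --pt "154 369 70 -78.5 0" --pt "154 369 70 -78.5 0" --pt "154 369 70 -78.5 0" --pt "154 369 70 -78.5 0"

```text
t: 26.35
eef_pos: [0.5848, -0.0228, 0.1805]
tool_rot: [0.001, 0.774, 0.633, 0.001]
contact_force: [-0.9, -0.3, 0.8]
gripper_width: 1.002
```

```bash
python3 - <<'E'
from m import *
c=cam("wrist");cv2.imwrite("pics/wrist8.png",c["frame"][:,:,::-1]);X=c["X"]
rep(X,"wheel",(.55,.63,-.06,.01),(.043,.06))
go(584.6,-24.1,48,78.5)
print(bot.get_obs()["q"].round(2))
E
```

```text
wheel 2065 med [583.5 -24. ] mid [584.1 -24.2] ext [47. 47.] z 50.5 rect (array([584.6, -24.3]), array([49.1, 49.1]), 87.4) circ [584.5 -24.1] 25.0
delta [ -1.   -0.2 132.5] spin 0.08 now [584.8 -23.1 180.5] yaw 78.58 tilt [ 0.0019 -0.0002] F [-0.4 -0.2  0.5] w 0.996 t 26.4
[ 0.59  0.57 -0.89  1.8   0.51  1.02  0.87]
```

View pics/wrist8.png

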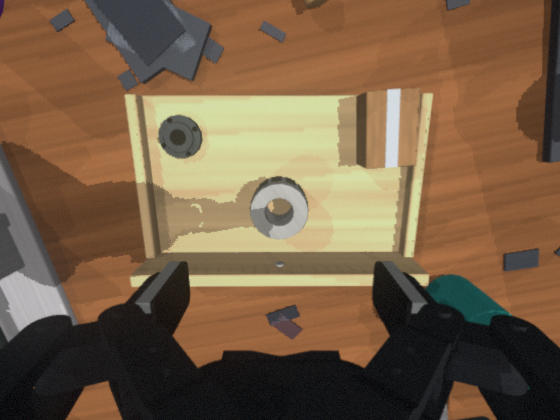

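step_arm --pt "0 0 10 0 0" --pt "0 0 28 0 0" --pt "0 0 53 0 0" --pt "0 0 78 0 0" --pt "0 0 100 0 0" --pt "0 0 115 0 0" --pt "0 0 124 0 0" --pt "0 0 130 0 0" --pt "0 0 132 0 0" --pt "0 0 132 0 0" --pt "0 0 132 0 0" --pt "0 0 132 0 0"

```text
t: 27.4
eef_pos: [0.585, -0.0239, 0.0483]
tool_rot: [0.001, 0.774, 0.633, 0.001]
contact_force: [-0.1, 0.1, 0.2]
gripper_width: 0.999
```

```bash
python3 - <<'E'
from m import *
c=cam("wrist");cv2.imwrite("pics/wrist9.png",c["frame"][:,:,::-1]);X=c["X"]
rep(X,"wheel",(.55,.63,-.06,.01),(.043,.06))
go(584.6,-24.1,48,78.5)
E
```

```text
wheel 7832 med [582.4 -23.9] mid [583.6 -24.1] ext [47. 46.] z 50.4 rect (array([583.8, -24.1]), array([48.8, 49.7]), 54.0) circ [584.2 -24.1] 25.3
delta [-0.2 -0.3  0.2] spin 0.02 now [584.9 -24.   48.2] yaw 78.52 tilt [ 0.0016 -0.0001] F [0.8 0.2 0. ] w 0.997 t 27.45
```

View pics/wrist9.png

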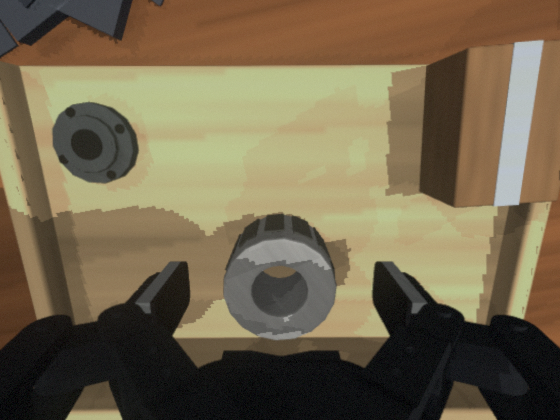

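step_arm --pt "0 0 2 0 0" --pt "0 0 4 0 0" --pt "0 0 4 0 0" --pt "0 0 4 0 0" --pt "0 0 4 0 0.2" --pt "0 0 4 0 0.4" --pt "0 0 4 0 0.6" --pt "0 0 4 0 0.8" --pt "0 0 4 0 0.9" --pt "0 0 4 0 0.9" --pt "0 0 4 0 0.9" --pt "0 0 4 0 0.9" --pt "0 0 4 0 0.9" --pt "0 0 4 0 0.9" --newtons 60

```text
t: 28.62
eef_pos: [0.5843, -0.0242, 0.0439]
tool_rot: [0.0, 0.774, 0.633, -0.0]
contact_force: [-2.3, -0.1, 5.2]
gripper_width: 0.576
```

step_arm --pt "0 0 -5 0 0.9" --pt "0 0 -15 0 0.9" --pt "0 0 -25 0 0.9" --pt "0 0 -30 0 0.9" --pt "0 0 -30 0 0.9" --pt "0 0 -30 0 0.9" --pt "0 0 -30 0 0.9"

```text
t: 29.2
eef_pos: [0.5841, -0.0242, 0.0732]
tool_rot: [-0.0, 0.774, 0.633, -0.0]
contact_force: [-0.4, 0.3, -3.0]
gripper_width: 0.572
```

```bash
python3 - <<'E'
from m import *
c=cam("wrist");cv2.imwrite("pics/wrist10.png",c["frame"][:,:,::-1]);X=c["X"]
rep(X,"wheel",(.55,.63,-.06,.01),(.07,.09))
P=blob(X,(.55,.63,-.06,.01),(.07,.09))
A=np.c_[P[:,:2]-P[:,:2].mean(0),np.ones(len(P))];print(np.linalg.lstsq(A,P[:,2],rcond=None)[0])
go(499,-341.3,230,90)
E
```

```text
wheel 10492 med [580.9 -24.1] mid [583.1 -25.2] ext [47. 64.] z 79.6 rect (array([580.5, -22.3]), array([54.4, 57.8]), 25.7) circ [575.7 -25. ] 35.6
[ 0.02610161 -0.0006209   0.07917305]
delta [-327.7  -20.2 -156.9] spin -11.48 now [583.9 -24.2  73. ] yaw 78.52 tilt [-0.0006 -0.0002] F [-0.1  1.2 -3.4] w 0.576 t 29.25
```

View pics/wrist10.png

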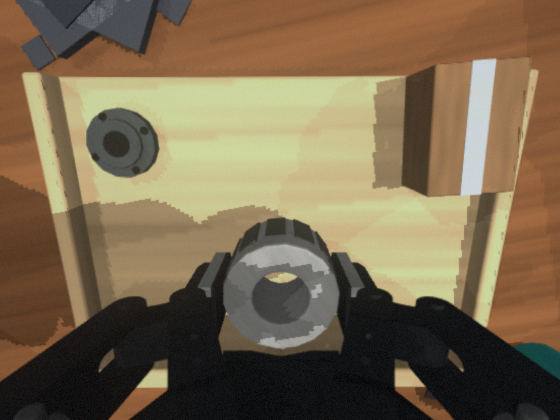

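The wheel is held level at (280,298). I check heights along the way to the grinder.

```bash
python3 - <<'E'
import numpy as np
for n in("top","scene"):
    X=np.load(n+"X0.npy").reshape(-1,3)
    m=(X[:,0]>.42)&(X[:,0]<.78)&(X[:,1]<-.22)&(X[:,1]>-.45)
    print(n,np.nanmax(X[m,2]))
    for r in (45,70,100):
        d=np.hypot(X[:,0]-.499,X[:,1]+.341); q=X[(d<r/1e3)&(d>.025)]; print(r,np.nanmax(q[:,2]))
E
```

```text
top 0.13539858296127044
45 0.11571334658349156
70 0.11800749831811463
100 0.11860131251521601
scene 0.1340133599685298
45 0.1005474808487844
70 0.11948432485253395
100 0.11948432485253395
```

step_arm --pt "0 0 -10 0 0.9" --pt "0 0 -30 0 0.9" --pt "-4 0 -60 0 0.9" --pt "-16 -1 -90 -1 0.9" --pt "-36 -2 -118 -2 0.9" --pt "-62 -4 -140 -3 0.9" --pt "-90 -6 -155 -4 0.9" --pt "-118 -8 -160 -5 0.9" --pt "-146 -9 -160 -6 0.9" --pt "-174 -11 -160 -7 0.9" --pt "-202 -12 -160 -8 0.9" --pt "-230 -14 -160 -9 0.9" --pt "-258 -16 -160 -10 0.9" --pt "-284 -18 -160 -11 0.9" --pt "-305 -19 -160 -11.5 0.9" --pt "-319 -20 -160 -11.5 0.9" --pt "-326 -20 -160 -11.5 0.9" --pt "-328 -20 -160 -11.5 0.9" --pt "-328 -20 -160 -11.5 0.9" --pt "-328 -20 -160 -11.5 0.9"

```text
t: 30.92
eef_pos: [0.5002, -0.3396, 0.2336]
tool_rot: [-0.0, 0.706, 0.708, 0.0]
contact_force: [0.2, 0.0, -2.2]
gripper_width: 0.571
```

step_arm --pt "0 0 0 0 0.9" --pt "0 0 0 0 0.9" --pt "0 0 0 0 0.9"

```text
t: 31.17
eef_pos: [0.4998, -0.3406, 0.2334]
tool_rot: [0.0, 0.706, 0.708, 0.0]
contact_force: [-0.2, 0.9, -2.7]
gripper_width: 0.575
```

```bash
python3 - <<'E'
from m import *
for n in("wrist","top","scene"):
    c=cam(n);cv2.imwrite(f"pics/{n}11.png",c["frame"][:,:,::-1]);X=c["X"]
    print(n)
    if n=="top": rep(X,"slab?",(.3,.64,.2,.5),(.115,.14))
    try:
      rep(X,"flange",(.47,.54,-.4,-.31),(.105,.116))
      rep(X,"spin",(.47,.54,-.4,-.31),(.124,.142))
    except Exception as e: print(e)
go(499,-341.3,230,90)
E
```

```text
wrist
flange 1117 med [ 490.6 -342. ] mid [ 491.5 -341.8] ext [28. 37.] z 110.6 rect (array([ 491.8, -342.2]), array([29.2, 39.1]), 4.4) circ [ 496.6 -341.7] 19.8
spin 157 med [ 493.5 -341.8] mid [ 494.2 -341.7] ext [ 8. 13.] z 129.5 rect (array([ 494.3, -341.8]), array([ 8.3, 13.2]), 1.4) circ [ 496.6 -341.8] 6.8
top
slab? 843 med [429.8 345.6] mid [430.3 346.3] ext [54. 55.] z 124.7 rect (array([430.5, 346.8]), array([55.2, 58.1]), 0.4) circ [430.  346.7] 38.0
flange 234 med [ 496.7 -337.2] mid [ 498.1 -339.2] ext [38. 37.] z 108.8 rect (array([ 497.6, -338.2]), array([37.8, 36.5]), 38.8) circ [ 498.2 -339. ] 19.9
spin 35 med [ 497.5 -338.3] mid [ 497.8 -338.9] ext [12. 11.] z 127.7 rect (array([ 498. , -339.1]), array([12.5, 10.5]), 14.8) circ [ 497.6 -338.3] 6.8
scene
flange 197 med [ 502.4 -344.2] mid [ 499.7 -343.7] ext [37. 37.] z 109.8 rect (array([ 499.4, -343.3]), array([37.9, 39. ]), 4.6) circ [ 499.2 -343.2] 21.0
spin 29 med [ 501.3 -344. ] mid [ 501.2 -343.7] ext [10. 12.] z 129.9 rect (array([ 501.4, -343.7]), array([10.7, 11.8]), 1.3) circ [ 500.3 -343.2] 6.6
delta [-0.1 -0.6  3.4] spin 0.06 now [ 499.6 -341.2  233.4] yaw 90.06 tilt [-0.     -0.0001] F [-0.6 -0.6 -2.5] w 0.575 t 31.32
```

View pics/wrist11.png

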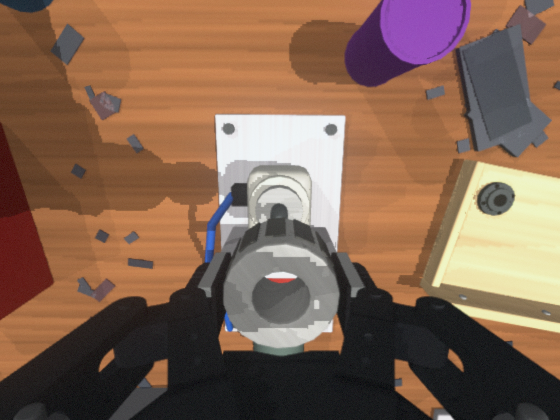

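View pics/scene11.png

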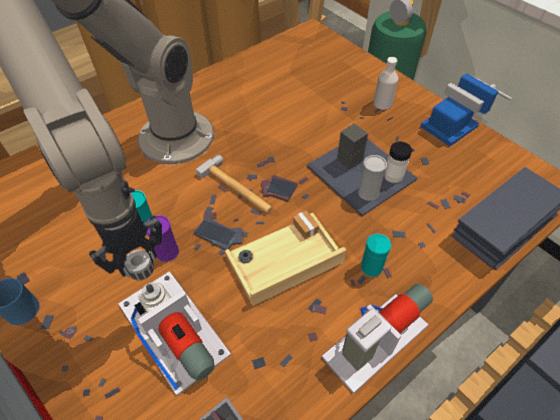

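step_arm --pt "0 -1.5 8 0 0.9" --pt "0 -1.5 24 0 0.9" --pt "0 -1.5 40 0 0.9" --pt "0 -1.5 50 0 0.9" --pt "0 -1.5 56 0 0.9" --pt "0 -1.5 60 0 0.9" --pt "0 -1.5 60 0 0.9" --pt "0 -1.5 60 0 0.9" --pt "0 -1.5 60 0 0.9"

```text
t: 32.07
eef_pos: [0.4985, -0.3416, 0.1741]
tool_rot: [0.001, 0.707, 0.707, 0.0]
contact_force: [0.4, -0.5, -2.7]
gripper_width: 0.569
```

```bash
python3 - <<'E'
from m import *
for n in("wrist","scene"):
    c=cam(n);cv2.imwrite(f"pics/{n}12.png",c["frame"][:,:,::-1])
    if n=="scene": cv2.imwrite("pics/scene12c.png",cv2.resize(c["frame"][230:350,80:220,::-1],None,fx=4,fy=4,interpolation=2))
go(498,-341.6,142,90)
E
```

```text
delta [ 0.  -0.4 32.1] spin 0.03 now [ 498.4 -341.6  174.1] yaw 90.03 tilt [ 0.0011 -0.0007] F [-0.1 -0.2 -3.1] w 0.573 t 32.17
```

View pics/wrist12.png

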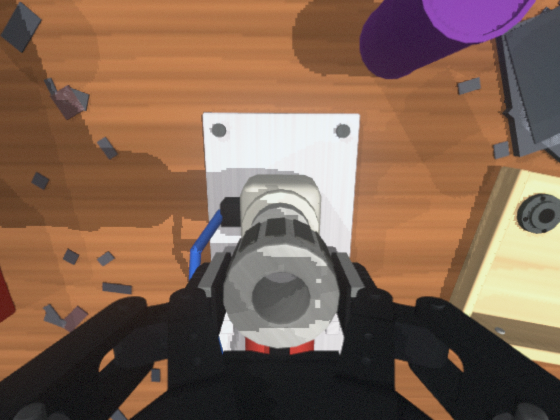

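View pics/scene12c.png

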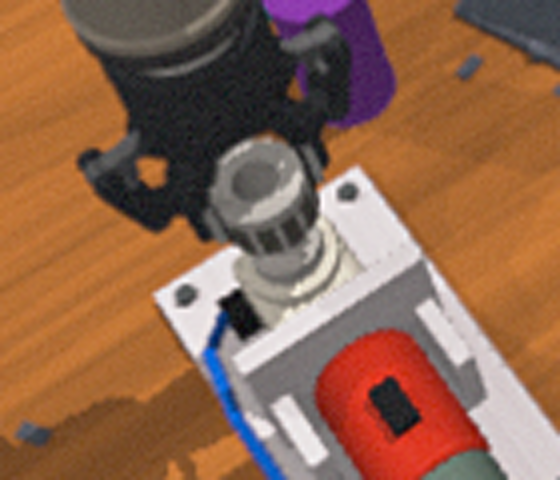

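The wheel is over the spindle, with the flange seen just below it at (280,250) in the scene crop. I lower it slowly in stages while watching the force.

step_arm --pt "0 0 3 0 0.9" --pt "0 0 7 0 0.9" --pt "0 0 11 0 0.9" --pt "0 0 15 0 0.9" --pt "0 0 18 0 0.9" --pt "0 0 18 0 0.9" --pt "0 0 18 0 0.9"

```text
t: 32.75
eef_pos: [0.4978, -0.3414, 0.155]
tool_rot: [-0.0, 0.707, 0.707, -0.0]
contact_force: [-0.6, -1.0, -2.9]
gripper_width: 0.578
```

step_arm --pt "0 0 3 0 0.9" --pt "0 0 6 0 0.9" --pt "0 0 9 0 0.9" --pt "0 0 11 0 0.9" --pt "0 0 12 0 0.9" --pt "0 0 12 0 0.9" --pt "0 0 12 0 0.9"

```text
t: 33.33
eef_pos: [0.498, -0.3415, 0.1433]
tool_rot: [0.0, 0.707, 0.707, 0.0]
contact_force: [-0.5, 0.2, -2.0]
gripper_width: 0.573
```

step_arm --pt "0 0 1 0 0.9" --pt "0 0 2 0 0.9" --pt "0 0 2 0 0.9" --pt "0 0 2 0 0.9"

```text
t: 33.67
eef_pos: [0.4982, -0.3415, 0.1419]
tool_rot: [0.0, 0.707, 0.707, -0.0]
contact_force: [-1.6, 1.2, 3.7]
gripper_width: 0.57
```

Contact at the expected height. I release slowly and retreat.

step_arm --pt "0 0 0 0 0.5" --pt "0 0 0 0 0.35" --pt "0 0 0 0 0.2" --pt "0 0 0 0 0.0" --pt "0 0 0 0 0.0" --pt "0 0 0 0 0.0" --pt "0 0 -5 0 0" --pt "0 0 -20 0 0" --pt "0 0 -45 0 0" --pt "0 0 -75 0 0" --pt "0 0 -100 0 0" --pt "0 0 -115 0 0" --pt "0 0 -115 0 0" --pt "0 0 -115 0 0"

```text
t: 34.83
eef_pos: [0.4985, -0.3416, 0.2581]
tool_rot: [0.001, 0.707, 0.707, 0.0]
contact_force: [0.1, 0.0, -0.9]
gripper_width: 1.003
```

```bash
python3 - <<'E'
from m import *
for n in("wrist","scene","top"):
    c=cam(n);X=c["X"];print(n)
    cv2.imwrite(f"pics/{n}13.png",c["frame"][:,:,::-1])
    rep(X,"wheel",(.45,.56,-.4,-.29),(.14,.16))
    P=blob(X,(.45,.56,-.4,-.29),(.14,.16)); A=np.c_[P[:,:2]-P[:,:2].mean(0),np.ones(len(P))];print(np.linalg.lstsq(A,P[:,2],rcond=None)[0])
go(430.3,345.1,250,0)
E
```

```text
wrist
wheel 2456 med [ 497.3 -341.1] mid [ 498.  -341.1] ext [47. 47.] z 148.5 rect (array([ 498., -341.]), array([49.4, 49.2]), 85.0) circ [ 498. -341.] 25.2
[1.56267010e-02 1.18333702e-04 1.48109025e-01]
scene
wheel 339 med [ 502.9 -343.3] mid [ 501.7 -342.9] ext [47. 47.] z 147.2 rect (array([ 501.4, -342.4]), array([48.4, 49.8]), 65.5) circ [ 501.1 -343.5] 25.8
[-0.01070405  0.01245004  0.14690624]
top
wheel 355 med [ 496.  -338.5] mid [ 496.7 -338.8] ext [41. 48.] z 146.4 rect (array([ 496.8, -339.6]), array([44.1, 50.8]), 1.7) circ [ 499.9 -339.2] 25.7
[-0.00940869 -0.02229378  0.14617446]
delta [686.5 -66.6   6. ] spin 90.03 now [ 497.2 -341.4  255.5] yaw 90.03 tilt [-0.0015  0.0007] F [ 0.   0.2 -0.6] w 1.002 t 34.98
```

View pics/wrist13.png

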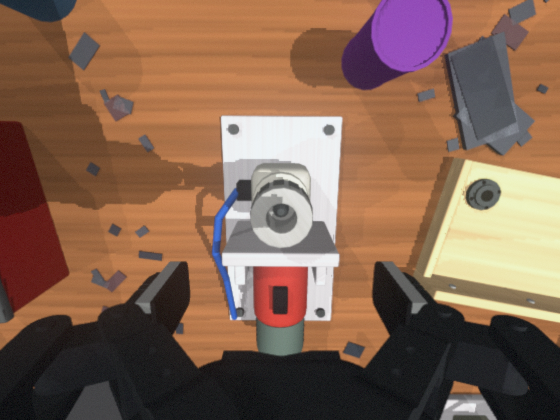

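The wheel is seated: its rim top reads 148 mm, it is level, and the spindle is central in the bore at (281,211). Next I return the stone.

step_arm --pt "12 3 0 2 0" --pt "36 8 0 7 0" --pt "70 14 0 12 0" --pt "106 20 0 17 0" --pt "143 25 0 22 0" --pt "180 30 0 27 0" --pt "217 30 0 32 0" --pt "254 30 0 37 0" --pt "291 28 0 42 0" --pt "328 24 0 47 0" --pt "365 18 0 52 0" --pt "402 10 0 57 0" --pt "439 0 0 62 0" --pt "476 -12 0 67 0" --pt "513 -24 0 72 0" --pt "550 -36 0 77 0" --pt "587 -46 0 82 0" --pt "624 -56 0 87 0" --pt "655 -62 0 90 0" --pt "676 -66 0 90 0"

```text
t: 36.65
eef_pos: [0.4293, 0.3378, 0.2557]
tool_rot: [-0.0, 1.0, 0.001, -0.001]
contact_force: [1.0, 0.3, -0.2]
gripper_width: 1.002
```

step_arm --pt "0 -10 20 0 0" --pt "0 -10 50 0 0" --pt "0 -10 75 0 0" --pt "0 -10 88 0 0" --pt "0 -10 90 0 0" --pt "0 -10 90 0 0" --pt "0 -10 90 0 0" --pt "0 -10 90 0 0"

```text
t: 37.32
eef_pos: [0.4323, 0.3451, 0.1678]
tool_rot: [-0.001, 1.0, 0.0, 0.001]
contact_force: [1.0, -0.8, -0.2]
gripper_width: 1.001
```

```bash
python3 - <<'E'
from m import *
c=cam("wrist");X=c["X"]
rep(X,"stone",(.38,.49,.29,.40),(.115,.15))
go(430.3,345.2,100.6,0)
E
```

```text
stone 9121 med [430.2 348.4] mid [430.2 346.4] ext [54. 55.] z 125.4 rect (array([430.2, 346. ]), array([56.4, 56.2]), 89.8) circ [430.1 346.1] 38.5
delta [-2.1 -0.1 67.1] spin 0.01 now [432.3 345.  167.7] yaw 0.01 tilt [0.002  0.0014] F [0.  0.5 0.9] w 0.999 t 37.37
```

step_arm --pt "-1 0 10 0 0" --pt "-1.5 0 25 0 0" --pt "-1.5 0 42 0 0" --pt "-1.5 0 55 0 0" --pt "-1.5 0 64 0 0" --pt "-1.5 0 66.5 0 0" --pt "-1.5 0 66.5 0 0" --pt "-1.5 0 66.5 0 0" --pt "-1.5 0 66.5 0 0" --pt "-1.5 0 66.5 0 0" --pt "-1.5 0 66.5 0 0.2" --pt "-1.5 0 66.5 0 0.4" --pt "-1.5 0 66.5 0 0.6" --pt "-1.5 0 66.5 0 0.8" --pt "-1.5 0 66.5 0 0.8" --pt "-1.5 0 66.5 0 0.8" --pt "-1.5 0 66.5 0 0.8" --pt "-1.5 0 66.5 0 0.8" --pt "-1.5 0 66.5 0 0.8" --newtons 70

```text
t: 38.95
eef_pos: [0.4305, 0.3446, 0.1004]
tool_rot: [-0.0, 1.0, 0.0, 0.0]
contact_force: [0.2, -1.0, 5.8]
gripper_width: 0.647
```

```bash
python3 - <<'E'
from h import *
go(572.7,-83.6,250,-15.3)
E
```

```text
delta [ 142.2  428.2 -149.6] spin 15.31 now [430.5 344.6 100.4] yaw 0.01 tilt [0.001  0.0003] F [ 0.2 -1.   5.8] w 0.647 t 38.95
```

step_arm --pt "0 0 -8 0 0.8" --pt "0 0 -25 0 0.8" --pt "0 0 -50 0 0.8" --pt "0 0 -80 0 0.8" --pt "0 0 -110 0 0.8" --pt "2 5 -135 0 0.8" --pt "6 18 -148 0 0.8" --pt "14 42 -150 0 0.8" --pt "25 75 -150 1 0.8" --pt "36 110 -150 3 0.8" --pt "48 146 -150 5 0.8" --pt "60 182 -150 7 0.8" --pt "72 218 -150 9 0.8" --pt "84 254 -150 11 0.8" --pt "96 290 -150 13 0.8" --pt "108 326 -150 15.3 0.8" --pt "120 362 -150 15.3 0.8" --pt "131 395 -150 15.3 0.8" --pt "139 418 -150 15.3 0.8" --pt "142 428 -150 15.3 0.8"

```text
t: 40.62
eef_pos: [0.5718, -0.0889, 0.2484]
tool_rot: [0.001, 0.991, -0.136, -0.001]
contact_force: [0.9, -1.1, -5.9]
gripper_width: 0.646
```

step_arm --pt "0 0 4 0 0.8" --pt "0 0 18 0 0.8" --pt "0 0 40 0 0.8" --pt "0 0 66 0 0.8" --pt "0 0 92 0 0.8" --pt "0 0 112 0 0.8" --pt "0 0 125 0 0.8" --pt "0 0 132 0 0.8" --pt "0 0 136 0 0.8" --pt "0 0 138 0 0.8" --pt "0 0 138 0 0.8" --pt "0 0 138 0 0.8" --pt "0 0 138 0 0.8"

```text
t: 41.7
eef_pos: [0.573, -0.0835, 0.1128]
tool_rot: [0.0, 0.991, -0.133, 0.001]
contact_force: [-0.5, 0.1, -5.6]
gripper_width: 0.643
```

```bash
python3 - <<'E'
from m import *
c=cam("wrist");cv2.imwrite("pics/wrist14.png",c["frame"][:,:,::-1]);X=c["X"]
go(572.7,-83.6,102.4,-15.3)
E
```

```text
delta [-0.2  0.1 10.3] spin 0.01 now [572.9 -83.5 112.7] yaw -15.29 tilt [ 0.0016 -0.0003] F [-0.2 -0.1 -6.1] w 0.647 t 41.75
```

View pics/wrist14.png

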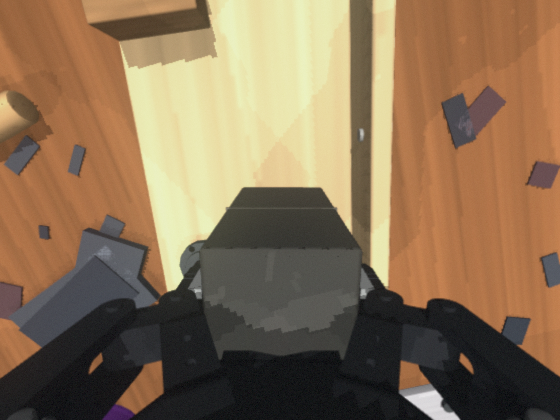

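The stone hangs about 10 mm above its place, square in the jaws at (280,298). I lower it.

step_arm --pt "0 0 3 0 0.8" --pt "0 0 6 0 0.8" --pt "0 0 8 0 0.8" --pt "0 0 9 0 0.8" --pt "0 0 10 0 0.8" --pt "0 0 11 0 0.8" --pt "0 0 11 0 0.8" --pt "0 0 11 0 0.8" --pt "0 0 11 0 0.8"

```text
t: 42.5
eef_pos: [0.5721, -0.0835, 0.1023]
tool_rot: [0.001, 0.991, -0.133, -0.0]
contact_force: [-6.2, -0.4, 10.2]
gripper_width: 0.652
```

step_arm --pt "0 0 0 0 0.5" --pt "0 0 0 0 0.3" --pt "0 0 0 0 0.0" --pt "0 0 0 0 0.0" --pt "0 0 0 0 0.0" --pt "0 0 0 0 0.0" --pt "0 0 -5 0 0" --pt "0 0 -20 0 0" --pt "0 0 -50 0 0" --pt "0 0 -85 0 0" --pt "0 0 -120 0 0" --pt "0 0 -140 0 0" --pt "0 0 -150 0 0" --pt "0 0 -150 0 0"

```text
t: 43.67
eef_pos: [0.5736, -0.0834, 0.2533]
tool_rot: [0.0, 0.991, -0.133, 0.002]
contact_force: [0.4, 0.6, -0.7]
gripper_width: 1.003
```

```bash
python3 - <<'E'
from m import *
c=cam("wrist");X=c["X"]
rep(X,"stone",(.53,.63,-.14,-.035),(.115,.15))
go(555.2,401,250,0)
E
```

```text
stone 4368 med [572.5 -80.2] mid [572.4 -81.1] ext [60. 61.] z 127.4 rect (array([572.1, -81.9]), array([55.2, 56.2]), 74.7) circ [571.9 -82. ] 38.3
delta [-144.4 -462.9    0.9] spin -15.28 now [572.5 -83.6 251.2] yaw -15.28 tilt [ 0.0013 -0.0005] F [ 0.4 -0.1 -0.5] w 0.996 t 43.72
```

Stone is back within about 1.5 mm. Jar next.

step_arm --pt "-3 -9 0 0 0" --pt "-9 -28 0 -1 0" --pt "-18 -58 0 -2 0" --pt "-29 -93 0 -3 0" --pt "-40 -128 0 -4 0" --pt "-51 -163 0 -5 0" --pt "-62 -198 0 -6 0" --pt "-73 -233 0 -8 0" --pt "-84 -268 0 -10 0" --pt "-95 -303 0 -12 0" --pt "-106 -338 0 -14 0" --pt "-117 -373 0 -15.3 0" --pt "-127 -408 0 -15.3 0" --pt "-136 -437 0 -15.3 0" --pt "-142 -456 0 -15.3 0" --pt "-144 -463 20 -15.3 0" --pt "-144 -463 50 -15.3 0" --pt "-144 -463 80 -15.3 0" --pt "-144 -463 88 -15.3 0" --pt "-144 -463 88 -15.3 0"

```text
t: 45.38
eef_pos: [0.5522, 0.4009, 0.1587]
tool_rot: [0.002, 1.0, 0.002, -0.003]
contact_force: [0.5, -0.9, 0.6]
gripper_width: 1.002
```

step_arm --pt "0 0 0 0 0" --pt "0 0 0 0 0" --pt "0 0 0 0 0" --pt "0 0 0 0 0"

```text
t: 45.72
eef_pos: [0.5559, 0.4017, 0.1646]
tool_rot: [-0.001, 1.0, 0.0, 0.001]
contact_force: [0.1, 0.1, 0.1]
gripper_width: 1.0
```

```bash
python3 - <<'E'
from m import *
c=cam("wrist");X=c["X"]
rep(X,"jar",(.51,.6,.36,.45),(.11,.15))
go(555.2,401,98,0)
E
```

```text
jar 7503 med [555.3 403.9] mid [555.3 402.5] ext [53. 54.] z 122.4 rect (array([555.4, 401.4]), array([58.2, 57.7]), 67.6) circ [555.4 401. ] 29.6
delta [-0.8  0.7 66.3] spin 0.01 now [555.9 401.6 164.3] yaw 0.01 tilt [0.0019 0.0013] F [0.7 0.6 0.3] w 1.002 t 45.77
```

step_arm --pt "0 0 10 0 0" --pt "-0.5 0.5 25 0 0" --pt "-0.5 0.5 42 0 0" --pt "-0.5 0.5 55 0 0" --pt "-0.5 0.5 64 0 0" --pt "-0.5 0.5 66 0 0" --pt "-0.5 0.5 66 0 0" --pt "-0.5 0.5 66 0 0" --pt "-0.5 0.5 66 0 0" --pt "-0.5 0.5 66 0 0.2" --pt "-0.5 0.5 66 0 0.4" --pt "-0.5 0.5 66 0 0.6" --pt "-0.5 0.5 66 0 0.8" --pt "-0.5 0.5 66 0 0.8" --pt "-0.5 0.5 66 0 0.8" --pt "-0.5 0.5 66 0 0.8" --pt "-0.5 0.5 66 0 0.8" --pt "-0.5 0.5 66 0 0.8" --newtons 60

```text
t: 47.27
eef_pos: [0.5555, 0.401, 0.0978]
tool_rot: [-0.0, 1.0, 0.0, 0.001]
contact_force: [0.1, -0.6, 6.5]
gripper_width: 0.664
```

```bash
python3 - <<'E'
from h import *
go(595.9,34.6,250,0)
E
```

```text
delta [  40.6  366.3 -152.4] spin 0.01 now [555.5 401.   97.8] yaw 0.01 tilt [0.0015 0.0009] F [ 0.1 -0.6  6.5] w 0.664 t 47.27
```

step_arm --pt "0 0 -8 0 0.8" --pt "0 0 -25 0 0.8" --pt "0 0 -50 0 0.8" --pt "0 0 -80 0 0.8" --pt "0 0 -110 0 0.8" --pt "0 0 -138 0 0.8" --pt "2 12 -155 0 0.8" --pt "5 36 -160 0 0.8" --pt "8 68 -160 0 0.8" --pt "12 102 -160 0 0.8" --pt "16 136 -160 0 0.8" --pt "20 170 -160 0 0.8" --pt "24 204 -160 0 0.8" --pt "28 238 -160 0 0.8" --pt "32 272 -160 0 0.8" --pt "35 306 -160 0 0.8" --pt "38 336 -160 0 0.8" --pt "40 356 -160 0 0.8" --pt "40.5 366 -160 0 0.8" --pt "40.5 366 -160 0 0.8"

```text
t: 48.93
eef_pos: [0.595, 0.0306, 0.2558]
tool_rot: [0.001, 1.0, -0.002, -0.001]
contact_force: [0.5, -0.2, -3.7]
gripper_width: 0.666
```

step_arm --pt "0 0 4 0 0.8" --pt "0 0 18 0 0.8" --pt "0 0 40 0 0.8" --pt "0 0 68 0 0.8" --pt "0 0 98 0 0.8" --pt "0 0 122 0 0.8" --pt "0 0 138 0 0.8" --pt "0 0 146 0 0.8" --pt "0 0 150 0 0.8" --pt "0 0 152 0 0.8" --pt "0 0 152 0 0.8" --pt "0 0 152 0 0.8" --pt "0 0 152 0 0.8"

```text
t: 50.02
eef_pos: [0.5962, 0.0349, 0.1059]
tool_rot: [-0.0, 1.0, 0.0, 0.001]
contact_force: [-1.4, -0.2, -3.6]
gripper_width: 0.665
```

```bash
python3 - <<'E'
from h import *
go(595.9,34.6,100.2,0)
E
```

```text
delta [-0.3  0.3  5.7] spin 0.03 now [596.2  34.9 105.9] yaw 0.03 tilt [0.0019 0.0001] F [-1.4 -0.2 -3.6] w 0.665 t 50.02
```

step_arm --pt "0 0 2 0 0.8" --pt "0 0 4 0 0.8" --pt "0 0 5 0 0.8" --pt "0 0 6 0 0.8" --pt "0 0 6 0 0.8" --pt "0 0 6 0 0.8" --pt "0 0 6 0 0.8"

```text
t: 50.6
eef_pos: [0.5956, 0.0346, 0.0997]
tool_rot: [0.0, 1.0, 0.0, 0.0]
contact_force: [-2.8, -0.4, 5.0]
gripper_width: 0.665
```

step_arm --pt "0 0 0 0 0.5" --pt "0 0 0 0 0.3" --pt "0 0 0 0 0.0" --pt "0 0 0 0 0.0" --pt "0 0 0 0 0.0" --pt "0 0 0 0 0.0" --pt "0 0 -5 0 0" --pt "0 0 -20 0 0" --pt "0 0 -50 0 0" --pt "0 0 -85 0 0" --pt "0 0 -120 0 0" --pt "0 0 -140 0 0" --pt "0 0 -150 0 0" --pt "0 0 -150 0 0"

```text
t: 51.77
eef_pos: [0.5968, 0.0351, 0.2522]
tool_rot: [-0.0, 1.0, 0.0, 0.003]
contact_force: [0.2, 0.0, 0.1]
gripper_width: 1.0
```

```bash
python3 - <<'E'
from m import *
c=cam("wrist");X=c["X"]
rep(X,"jar",(.56,.65,-.01,.09),(.11,.15))
go(554.3,300.6,250,0)
E
```

```text
jar 3576 med [595.6  37.1] mid [595.6  36.1] ext [53. 54.] z 124.4 rect (array([595.7,  35.3]), array([57.9, 57.3]), 67.4) circ [595.8  35.1] 29.3
delta [ -41.4 -265.9   -0.3] spin 0.02 now [595.8  34.7 249.9] yaw 0.02 tilt [ 0.0021 -0.0002] F [-0.7  1.  -1. ] w 0.999 t 51.82
```

Jar is back at (595.7, 35.2). Tin next.

step_arm --pt "-2 -12 0 0 0" --pt "-6 -36 0 0 0" --pt "-12 -70 0 0 0" --pt "-18 -108 0 0 0" --pt "-24 -146 0 0 0" --pt "-30 -184 0 0 0" --pt "-36 -222 0 0 0" --pt "-40 -248 0 0 0" --pt "-41.5 -262 10 0 0" --pt "-41.5 -266 35 0 0" --pt "-41.5 -266 65 0 0" --pt "-41.5 -266 82 0 0" --pt "-41.5 -266 82 0 0" --pt "-41.5 -266 82 0 0" --pt "-41.5 -266 82 0 0" --pt "-41.5 -266 82 0 0" --pt "-41.5 -266 82 0 0"

```text
t: 53.23
eef_pos: [0.5544, 0.3012, 0.1682]
tool_rot: [-0.001, 1.0, 0.0, 0.001]
contact_force: [-0.6, 0.1, -0.6]
gripper_width: 1.003
```

```bash
python3 - <<'E'
from m import *
c=cam("wrist");X=c["X"]
rep(X,"tin",(.51,.6,.25,.35),(.115,.15))
go(554.2,300.6,104.6,0)
E
```

```text
tin 8544 med [553.8 301.1] mid [553.8 300.8] ext [55. 56.] z 127.7 rect (array([553.8, 300.2]), array([59.5, 59.1]), 89.9) circ [553.8 300.1] 30.2
delta [-0.3  0.5 63.4] spin 0.01 now [554.4 301.  168. ] yaw 0.01 tilt [0.0018 0.001 ] F [-0.1  0.5 -0.3] w 1.0 t 53.28
```

step_arm --pt "0 0.5 10 0 0" --pt "0 0.5 25 0 0" --pt "0 0.5 42 0 0" --pt "0 0.5 55 0 0" --pt "0 0.5 62 0 0" --pt "0 0.5 63 0 0" --pt "0 0.5 63 0 0" --pt "0 0.5 63 0 0" --pt "0 0.5 63 0 0" --pt "0 0.5 63 0 0.2" --pt "0 0.5 63 0 0.4" --pt "0 0.5 63 0 0.6" --pt "0 0.5 63 0 0.8" --pt "0 0.5 63 0 0.8" --pt "0 0.5 63 0 0.8" --pt "0 0.5 63 0 0.8" --pt "0 0.5 63 0 0.8" --pt "0 0.5 63 0 0.8"

```text
t: 54.78
eef_pos: [0.5545, 0.3004, 0.1047]
tool_rot: [-0.0, 1.0, 0.0, 0.001]
contact_force: [-0.5, -0.3, 5.7]
gripper_width: 0.677
```

```bash
python3 - <<'E'
from h import *
go(525.4,-11.7,250,0)
E
```

```text
delta [ -29.   312.  -145.5] spin 0.02 now [554.5 300.4 104.7] yaw 0.02 tilt [0.0013 0.0005] F [-0.5 -0.3  5.7] w 0.677 t 54.78
```

step_arm --pt "0 0 -8 0 0.8" --pt "0 0 -25 0 0.8" --pt "0 0 -50 0 0.8" --pt "0 0 -80 0 0.8" --pt "0 0 -108 0 0.8" --pt "0 0 -130 0 0.8" --pt "-2 10 -143 0 0.8" --pt "-4 30 -145 0 0.8" --pt "-6 58 -145 0 0.8" --pt "-9 88 -145 0 0.8" --pt "-12 118 -145 0 0.8" --pt "-15 148 -145 0 0.8" --pt "-18 178 -145 0 0.8" --pt "-21 208 -145 0 0.8" --pt "-24 238 -145 0 0.8" --pt "-26 266 -145 0 0.8" --pt "-28 290 -145 0 0.8" --pt "-29 306 -145 0 0.8" --pt "-29 312 -145 0 0.8" --pt "-29 312 -145 0 0.8"

```text
t: 56.45
eef_pos: [0.5238, -0.0145, 0.2477]
tool_rot: [0.001, 1.0, -0.002, -0.001]
contact_force: [0.3, 0.4, -6.4]
gripper_width: 0.678
```

step_arm --pt "0 0 2 0 0.8" --pt "0 0 10 0 0.8" --pt "0 0 26 0 0.8" --pt "0 0 50 0 0.8" --pt "0 0 76 0 0.8" --pt "0 0 100 0 0.8" --pt "0 0 118 0 0.8" --pt "0 0 130 0 0.8" --pt "0 0 136 0 0.8" --pt "0 0 138 0 0.8" --pt "0 0 138 0 0.8" --pt "0 0 138 0 0.8" --pt "0 0 138 0 0.8"

```text
t: 57.53
eef_pos: [0.5259, -0.0117, 0.1119]
tool_rot: [0.0, 1.0, 0.0, 0.001]
contact_force: [-0.1, -0.4, -6.1]
gripper_width: 0.677
```

```bash
python3 - <<'E'
from h import *
go(525.4,-11.7,106.5,0)
E
```

```text
delta [-0.5 -0.   5.4] spin 0.03 now [525.9 -11.7 111.9] yaw 0.03 tilt [ 0.0022 -0.0001] F [-0.1 -0.4 -6.1] w 0.677 t 57.53
```

step_arm --pt "0 0 2 0 0.8" --pt "0 0 4 0 0.8" --pt "0 0 5 0 0.8" --pt "0 0 6 0 0.8" --pt "0 0 6 0 0.8" --pt "0 0 6 0 0.8" --pt "0 0 6 0 0.8"

```text
t: 58.12
eef_pos: [0.5256, -0.012, 0.1066]
tool_rot: [0.001, 1.0, 0.0, 0.0]
contact_force: [-4.1, -2.0, 12.7]
gripper_width: 0.675
```

step_arm --pt "0 0 0 0 0.5" --pt "0 0 0 0 0.3" --pt "0 0 0 0 0.0" --pt "0 0 0 0 0.0" --pt "0 0 0 0 0.0" --pt "0 0 0 0 0.0" --pt "0 0 -5 0 0" --pt "0 0 -20 0 0" --pt "0 0 -50 0 0" --pt "0 0 -85 0 0" --pt "0 0 -120 0 0" --pt "0 0 -150 0 0" --pt "0 0 -180 0 0" --pt "0 0 -210 0 0" --pt "-25 0 -214 0 0" --pt "-25 0 -214 0 0" --pt "-25 0 -214 0 0" --pt "-25 0 -214 0 0"

```text
t: 59.62
eef_pos: [0.5, -0.0121, 0.3186]
tool_rot: [0.0, 1.0, 0.0, -0.0]
contact_force: [-0.1, -0.6, -0.9]
gripper_width: 0.998
```

```bash
python3 - <<'E'
from m import *
for n in("wrist","scene","top"):
    c=cam(n);X=c["X"];print(n);cv2.imwrite(f"pics/{n}20.png",c["frame"][:,:,::-1])
    try:
        rep(X,"tin",(.48,.57,-.06,.04),(.115,.15))
        rep(X,"jar",(.56,.65,-.01,.09),(.11,.15))
        rep(X,"stone",(.53,.63,-.14,-.035),(.115,.15))
        rep(X,"nut",(.49,.53,-.13,-.07),(.018,.03))
        rep(X,"carton",(.48,.60,.04,.12),(.04,.055))
        rep(X,"wheel",(.45,.56,-.4,-.29),(.14,.16))
    except Exception as e: print(e)
go(500,-20,320)
E
```

```text
wrist
tin 2621 med [525.2 -11.6] mid [525.1 -11.5] ext [55. 56.] z 129.8 rect (array([525.6, -12. ]), array([59.4, 58.5]), 89.8) circ [525.4 -12.1] 30.1
jar 2705 med [594.   36.1] mid [594.7  35.2] ext [54. 53.] z 124.5 rect (array([595.4,  35.2]), array([57.6, 57.6]), 52.0) circ [595.7  35.6] 29.4
stone 2575 med [570.7 -79.4] mid [571.2 -80.7] ext [62. 62.] z 127.3 rect (array([571.5, -81.9]), array([56. , 55.9]), 75.0) circ [571.5 -82.2] 38.5
nut 479 med [507.5 -97.7] mid [507.7 -98.4] ext [33. 35.] z 21.8 rect (array([508.5, -98.4]), array([35.5, 35. ]), 90.0) circ [507. -99.] 19.1
carton 1795 med [536.   78.3] mid [535.8  78.2] ext [60. 44.] z 46.8 rect (array([536.1,  78. ]), array([41.8, 60.2]), 82.4) circ [536.1  77.8] 35.6
attempt to get argmax of an empty sequence
scene
tin 470 med [527.7 -15.6] mid [526.4 -14.8] ext [57. 57.] z 129.5 rect (array([526.2, -14.7]), array([59.5, 59.6]), 5.5) circ [525.1 -13.6] 32.4
jar 439 med [599.3  30.1] mid [597.4  31.7] ext [55. 54.] z 123.7 rect (array([597.2,  32.1]), array([57.2, 57.8]), 38.6) circ [596.8  32.7] 30.6
stone 554 med [575.
[... 341 characters left out ...]
] z 46.5 rect (array([518.2,  78.3]), array([43.1, 25.8]), 82.2) circ [521.   77.5] 23.0
wheel 342 med [ 503.1 -343.1] mid [ 502.1 -342.7] ext [48. 46.] z 147.2 rect (array([ 502.5, -343.2]), array([49.1, 48.8]), 38.8) circ [ 501.3 -343.2] 25.9
top
tin 3 med [568.7  38.9] mid [568.7  38.6] ext [1. 2.] z 118.5 rect (array([568.9,  38.8]), array([1.3, 2.3]), 17.9) circ [568.6  38.7] 1.2
jar 231 med [589.4  52.9] mid [591.8  52.1] ext [46. 26.] z 123.0 rect (array([590.6,  54.6]), array([51.7, 21.5]), 15.7) circ [592.5  48.1] 26.1
attempt to get argmax of an empty sequence
delta [-0.2  8.  -1.9] spin 0.03 now [500.2 -12.  318.1] yaw 0.03 tilt [-0.0012  0.0007] F [-0.6 -0.3 -0. ] w 1.002 t 59.77
```

View pics/scene20.png

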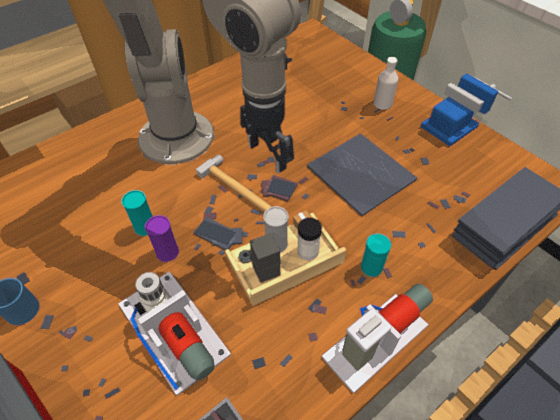

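View pics/wrist20.png

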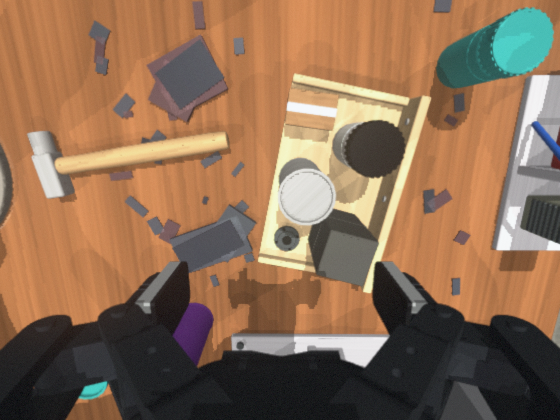

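The pictures show everything in place: the tin at (306,196), the jar at (373,149) and the stone at (342,248) in the wrist view, and the wheel at (149,287) on the grinder in the scene view. I hand in.

```bash
python3 -c "
from station import bot
print(bot.hand_in())"
```

```text
the job is handed in; nothing more can be done
None
```

I moved the stone, jar and tin to the slate slab and fitted the wheel over the spindle. I then put all three back on the board and handed the job in at about 60 s, inside the 141 s limit. The hand-in gave no verdict.

- **Tin, jar and stone:** the final wrist camera reading puts the tin and jar within about 0.5 mm of their starting places and the stone about 1.3 mm off. All three stand upright, and none was knocked over.
- **Wheel:** it sits level. The wrist view, taken just after release, puts its top at 148.5 mm (148 expected). It also shows the spindle inside the bore and the wheel centre within about 1 mm of my estimate of the spindle axis. The scene view reads the top at 147.2 mm, unchanged at the end.
- **Nut and carton:** they read within about 1 mm of where the scene camera saw them at the start. The carton is partly hidden in that view.
- **Robot:** the gripper is open and well clear of everything.

**Checks that disagreed or failed:**
- The top and scene cameras differ by about 5 mm in y. I worked from their mean, which the wrist camera confirmed to 1–2 mm.
- The last top view was blocked by the arm, so it adds nothing for the three things on the board. I did not read the wheel from it at the end.

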